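Pack the soldering kit tray

ROBOT

A 7-joint arm with a two-finger parallel gripper is mounted at the origin on a cart in front of the work surface, level with it; the furniture and walls round the work are solid. World frame = base frame: x ahead of the robot, y to its left, z up, the work surface at z = 0. Lengths are in m, angles in rad, forces in N, time in s.
With the tool pointing down it reaches from about 0.4 to 0.925 m from the base axis. Payload 4.1 kg.
Tool frame: the origin (TCP) lies where the fingers leave the gripper's body, on its centre line; the fingertips stand 73 mm ahead of it and the grasp point (between the pads) lies 54 mm ahead of it (env.tip_extent is the distance from the TCP to the fingertips, in m); x points along the fingers, y is the direction in which the jaws open and shut, and the axes are right-handed (so a half turn about x gives the same grasp; the last joint's range is limited). The gripper opens to 85 mm and grips with 20 to 120 N. Pads are 22 mm wide; open, the fingers measure 114 mm over their backs; the gripper's body (76 mm by 85 mm) begins 54 mm behind the grasp point. The pads swing forward as they close: fully open they stand 13 mm farther back than shut.
Start: joints at [-0.099, 0.398, 0.045, 1.537, -0.019, 1.207, -0.051], TCP at [0.65, 0, 0.304] pointing down, gripper open.
Joint ranges: [-2.82, 2.82], [-0.49, 2.23], [-1.37, 1.46], [0, 2.46], [-1.36, 4.5], [0.23, 2], [-2.94, 2.94]. Speed limits (rad/s): [2.57, 2.57, 3.14, 3.14, 3.14, 3.14, 3.14].

INTERFACE

Orientations are given as a unit quaternion [w, x, y, z].
In Python, from cell import env gives the robot as it stands.
- The arm moves only by the tool move_arm, never from a script. Its argument "plan" is a list of rows, each an object of numbers: "gripper": the closure, from 0 (fully open) to 1 (shut); "dx", "dy", "dz": the shift along the tool's x, y, z in units of 30 mm (1.0 is 30 mm); "ax", "ay", "az": the turn, a rotation vector about the tool's x, y, z in units of 8 degrees (1.0 is 8 degrees). A call has 1 to 8 rows; each row shifts and turns the pose as measured when the row begins, along the tool's axes as they then stand; what a row does not reach is not made up. A row lasts 1/10 s, in which the tool goes at most 50 mm and 8.59 degrees, less where a joint would pass 70% of its speed; a pose out of reach is approached as far as the arm can. A call is refused whole if a number of a shift passes 1 or a number of a turn 1, either way. A call with a gripper value outside its range is refused whole. The fingers move at their own pace and stop on an object; the grip force is fixed at half the most. Time passes only in rows, so rows that do not move let the fingers close. It gives the time, the measured TCP pose, the force and the opening at its end, in the units of the state.
- env.read_state(): the state, without advancing time (a new reading comes with each control period).
- env.capture(name): name is "scene" or "side" or "wrist"; returns (picture, depth): 420x560x3 uint8, red, green, blue; 420x560 float32, m along the optical axis (not along the pixel's ray), 0 where there is no reading.
- env.camera_model(name): a dict with "K" (3x3 intrinsics, pixels), "extrinsics" (4x4, takes a point from world to camera coordinates). Camera axes: x right, y down, z forward; pixel columns grow to the right and rows downward; lengths in m; the calibration is good to about 2 mm. A picture is of the moment at which its call begins: read the wrist's pose just before it. camera_model takes no time and is no camera call; for the wrist camera it gives the pose at the moment of the call.
- env.close_job(): hands the job in, once; it reports no verdict.
The state is a dict: "clock": time; "joint_pos": joint angles; "dq": joint speeds; "joint_efforts": joint torques, N m; "tcp_pos": TCP position; "ee_rot": TCP orientation; "force": force on the tool from outside, world axes, zero at the start; "moment": the same for the moment, N m; "grip_width": opening from 0.0 (shut) to 1.0 (fully open).
Only numpy, scipy, OpenCV 4.12 (cv2) and the standard library are available. Lean on these libraries where they do the work, as an engineer would, in place of code of your own. Each camera call takes 0.05 s, during which the arm holds its last target. There are 200 camera calls.

TASK

Pack up the soldering kit: put the side cutters, the flux pen, the spool of solder and the tin of tip cleaner into the grey kit tray, each down in the nest made for it (cutters flat with their jaws in the narrow bay, pen along the groove, spool upright in the larger cup, tin upright in the smaller cup). The roll of tape and the ballpoint pen do not belong to the kit: leave them where they lie.

Things in the scene. Friction and masses are not known exactly. Their poses are not given: they have to be found in the camera images.
- side_cutter_mid (a point): Side cutters: small pliers, two splayed red handles, short steel jaws, lying flat; 162 mm long, 10 mm thick, 120 g. Point: their centre, half-way up. x runs along them towards the jaws, z up. Best gripped across the bowed handles 22 mm behind the point (at -x), 61 mm over all there; the handles end 81 mm behind it. Head from 35 to 81 mm ahead, up to 26 mm wide.
- flux_pen_mid (a point): Flux pen: thick white pen with a green band, lying on the bench; 124 mm long, 14 mm thick, 18 g. Point: its centre, 6.5 mm above the bench. y runs along it, z up. It does not roll.
- solder_spool_mid (a point): Spool of solder: flanged reel wound with grey solder wire, standing on a flange; 62 mm diameter, 50 mm tall, 250 g. Point: its centre, 25 mm above the bench; z up along its axis.
- tip_tin_mid (a point): Tin of tip cleaner: low round closed white tin, lid up; 51 mm diameter, 22 mm tall, 50 g. Point: its centre, 11 mm above the bench; z up along its axis.
- tape_roll_mid (a point): Roll of black tape lying flat, 62 mm diameter, 19 mm tall; not part of the kit. Point: its centre, half-way up. (Mind the furniture: a drawer cabinet 244 mm tall stands at the back right, 0.2 to 0.5 m right of the robot, its front 0.70 m and one pulled-out drawer 0.64 m ahead; a vice 102 mm tall stands straight ahead at 0.32 to 0.45 m.)
- pen_click_mid (a point): Slim ballpoint pen lying on the bench, 145 mm long, 12 mm wide with its clip, 9 mm thick; not part of the kit. Point: its centre, half-way up; y runs along it.
- cutter_bay (a point): Cutters' nest, one of the two long black blocks (190 x 84 mm) at the tray's sides. Point: centre of its floor, 15 mm above the bench; x along it to the narrow end, z up; walls 9 mm above the floor. Handle bay 76 mm wide, from 46 to 89 mm behind the point; jaw bay 42 mm wide, from 40 to 89 mm ahead; no side walls between. The cutters' centre goes over the point, jaws to +x.
- pen_groove (a point): Flux pen's nest, the other long black block (190 x 84 mm, sides may be swapped): a groove along its x axis, 30 mm wide, 142 mm long, 9 mm deep. Point: centre of the groove's floor, 15 mm above the bench; z up. Within 31 mm of the middle the block has no walls above the floor. The pen's centre goes over the point, its length along x, either way round.
- spool_cup_floor (a point): Larger of the two round black cups between the long nests, for the spool. Point: centre of its floor, 6 mm above the bench, z up. Inside 76 mm wide at the floor, 84 at the rim, which is 8 mm above the floor. The grey tray that holds it all is 208 x 288 mm, rim 13 mm above the bench, and stays put.
- tin_cup_floor (a point): Smaller of the two round black cups, for the tin. Point: centre of its floor, 6 mm above the bench, z up. Inside 62 mm wide at the floor, 72 at the rim, which is 8 mm above the floor. The cups' centres are 98 mm apart, and 108 mm from those of the long nests.
Mind the look-alikes: they are no part of the job. Leave any purple or yellow look-alike of the part that bears solder_spool_mid alone.

How it is judged:
By the outcome, as a careful person would: the job done as asked, in the order asked, and still so for the second after the job is handed in, with the robot touching nothing.
It also fails if it takes over 115 s, if anything falls off the work surface, if the arm or the gripper's body presses on something with over 40 N, if the wrist force passes 120 N, or if a joint passes its speed limit or range.

## Working session

There is one attempt and no reset: what is moved stays moved. The work goes in short steps, Python scripts to look and compute and a tool call to move; the robot and the scene stay as the last step left them, time stands still between calls to the robot, and variables do not carry over. Pictures are saved under pics/ and viewed, on a budget of 14 in all, crops included, one or two more only if the job needs it, and the job is handed in when it is done.

Besides the shell and the picture viewer there is one more tool, called after "Call:" by a JSON object that holds its "op" and its "data". move_arm: Moves the arm, as the interface text tells. Its arguments: {"type":"object","properties":{"plan":{"type":"array"}},"required":["plan"]}

```bash
mkdir -p pics; ls; cat > h.py <<'E'
import numpy as np, cv2, json
from cell import env
def cap(name):
    m=env.camera_model(name); rgb,d=env.capture(name); return rgb,d,np.array(m["K"]),np.array(m["extrinsics"])
def cloud(d,K,E):
    v,u=np.mgrid[:d.shape[0],:d.shape[1]]
    c=np.stack([(u-K[0,2])/K[0,0]*d,(v-K[1,2])/K[1,1]*d,d],-1)
    R,t=E[:3,:3],E[:3,3]
    return (c-t)@R
def save(n,rgb): cv2.imwrite(f"pics/{n}.png",cv2.cvtColor(rgb,cv2.COLOR_RGB2BGR))
E
python3 - <<'E'
from h import *
print(env.read_state())
for n in ("scene","side"):
    r,d,K,E=cap(n); save(n,r); np.savez(n+".npz",r=r,d=d,K=K,E=E); print(n,K,E)
E
```

```text
pics
{'clock': 0.0, 'joint_pos': array([-0.09901349,  0.39914509,  0.04503145,  1.53786949, -0.01872123,
        1.2068642 , -0.05074855]), 'dq': array([-6.03739920e-04, -1.06603302e-04,  1.68091620e-03, -2.33580103e-04,
       -2.59427334e-04,  1.15746597e-03,  2.65972870e-07]), 'joint_efforts': array([-9.65094187e-04, -4.75129580e+01,  1.36406265e+00, -2.54227209e+01,
        1.14684159e-02,  9.53188282e-03,  3.56541250e-05]), 'tcp_pos': array([6.49518214e-01, 4.73368902e-05, 3.02898251e-01]), 'ee_rot': array([-0.49957934, -0.49948955, -0.50045616,  0.50047409]), 'force': array([-0.09544102, -0.00656737,  0.48458437]), 'moment': array([ 0.02076188, -0.07454832,  0.01663166]), 'grip_width': 0.9963241151832783}
scene [[391.69110242   0.         282.63943261]
 [  0.         391.69110242 207.29405794]
 [  0.           0.           1.        ]] [[ 0.75816157 -0.65187072  0.01598732 -0.39037055]
 [-0.43401289 -0.52277549 -0.73371562  0.22987203]
 [ 0.48664551  0.54933628 -0.67926858  0.89413566]
 [ 0.          0.          0.          1.        ]]
side [[424.10315209   0.         276.47530838]
 [  0.         424.10315209 207.26599537]
 [  0.           0.           1.        ]] [[ 0.99828193 -0.05857449 -0.00148593 -0.48948983]
 [-0.03192574 -0.52249386 -0.85204514  0.03957085]
 [ 0.04913172  0.85062871 -0.52346621  1.21683157]
 [ 0.          0.          0.          1.        ]]
```

View pics/scene.png

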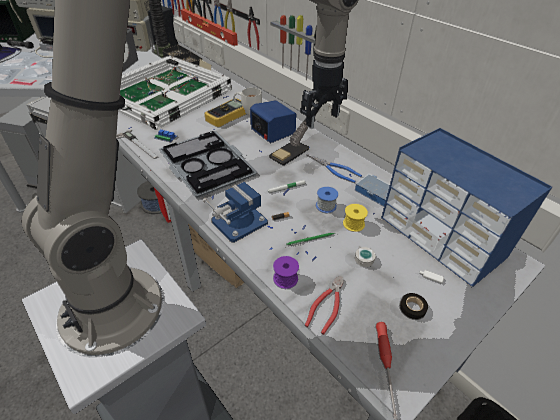

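View pics/side.png

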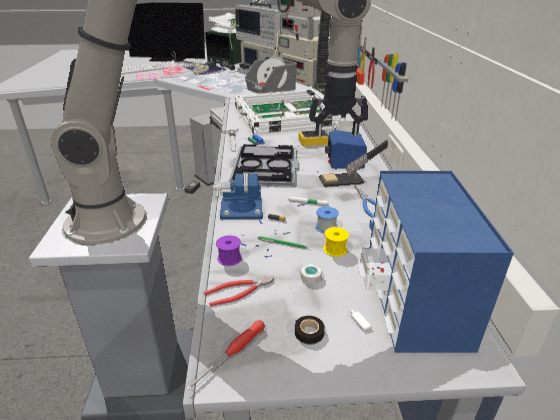

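Spool candidates in the scene picture are blue (326,198), yellow (355,215) and purple (286,270). Blue fits, since yellow and purple are excluded. The cutters are the red ones at (325,300), not the blue pliers at (338,170). The flux pen is the white one with a green band at (288,187); the ballpoint is the green one at (310,240). The tin is at (366,256) and the tray at (207,162). Next: a confirming crop and the measurements.

```bash
python3 - <<'E'
from h import *
z=np.load("scene.npz"); r=z["r"]; P=cloud(z["d"],z["K"],z["E"])
s=np.load("side.npz"); PS=cloud(s["d"],s["K"],s["E"])
for n,Q,pts in (("scene",P,dict(blue=(326,190),yel=(355,208),pur=(286,262),pen=(288,187),ball=(310,240),tin=(366,254),tape=(402,305),cut=(337,285),tr1=(165,150),tr2=(205,133),tr3=(255,178),tr4=(207,193),bench=(300,220))),
 ("side",PS,dict(blue=(327,213),tin=(312,270),pen=(308,201),cut=(265,281)))):
    for k,(u,v) in pts.items(): print(n,k,Q[v,u].round(3))
a=cv2.resize(r[120:320,150:420],None,fx=2.9,fy=2.9,interpolation=cv2.INTER_CUBIC); save("crop1",a)
# orthographic top view from both clouds, 1mm/px : row=x, col=-y
x0,x1,y0,y1=0.25,0.95,-0.5,0.5
img=np.zeros((700,1000,3),np.uint8);hz=np.full((700,1000),-1.)
for Q,c in ((PS,s["r"]),(P,r)):
    q=Q.reshape(-1,3);cc=c.reshape(-1,3)
    m=(q[:,2]>-.01)&(q[:,2]<.12)&(q[:,0]>x0)&(q[:,0]<x1)&(q[:,1]>y0)&(q[:,1]<y1)
    q=q[m];cc=cc[m]
    i=((x1-q[:,0])*1000).astype(int).clip(0,699);j=((y1-q[:,1])*1000).astype(int).clip(0,999)
    for a in (0,1):
      for b in (0,1):
        ii=(i+a).clip(0,699);jj=(j+b).clip(0,999)
        up=q[:,2]>=hz[ii,jj]; img[ii[up],jj[up]]=cc[up];hz[ii[up],jj[up]]=q[up,2]
save("top",cv2.resize(img,(800,560),interpolation=cv2.INTER_AREA))
E
```

```text
scene blue [ 0.634 -0.054  0.046]
scene yel [ 0.638 -0.162  0.049]
scene pur [ 0.367 -0.183  0.047]
scene pen [0.592 0.064 0.004]
scene ball [ 0.492 -0.139  0.001]
scene tin [ 0.556 -0.277  0.019]
scene tape [ 0.506 -0.428  0.015]
scene cut [ 0.438 -0.29   0.006]
scene tr1 [0.386 0.459 0.021]
scene tr2 [0.548 0.465 0.021]
scene tr3 [ 0.544  0.169 -0.001]
scene tr4 [0.385 0.203 0.   ]
scene bench [ 0.524 -0.065 -0.   ]
side blue [ 0.627 -0.06   0.041]
side tin [ 0.558 -0.275  0.021]
side pen [0.59  0.062 0.009]
side cut [ 0.446 -0.292  0.008]
```

View pics/crop1.png

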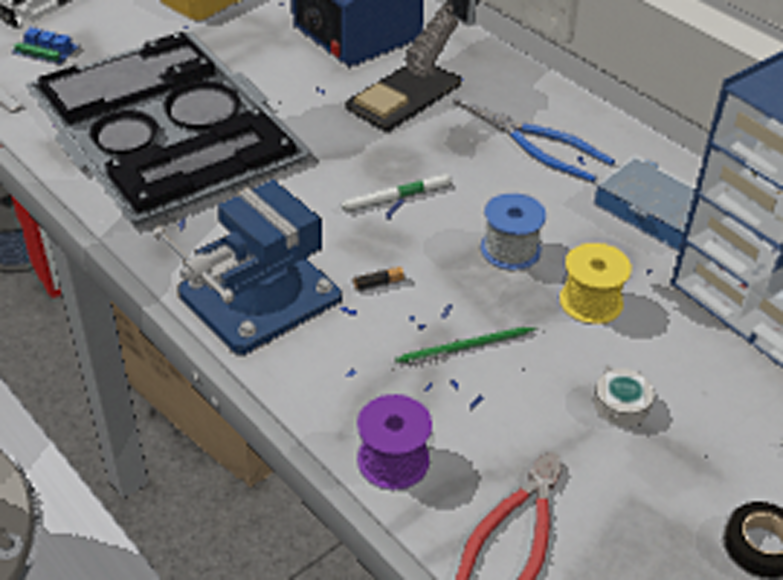

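View pics/top.png

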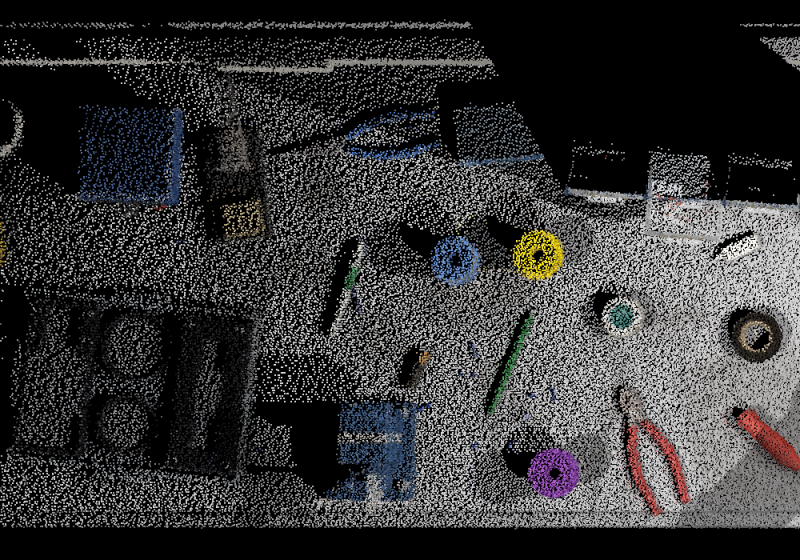

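The crop confirms it: the blue-flanged reel is wound with grey wire at crop (513,235), the white pen has a green band at (400,192), and the red cutters are at (520,520). The top view (1.25 mm/px) shows the tray at px (130,385), turned about -4°. The long blocks are at cols 60 and 208, the larger cup on the far side, the smaller one near.

```bash
python3 - <<'E'
from h import *
m=env.camera_model("wrist");E=np.array(m["extrinsics"]);K=np.array(m["K"]);print(K[0,0],"cam pos",(-E[:3,:3].T@E[:3,3]).round(3),"axes",E[:3,:3].round(2).tolist())
z=np.load("scene.npz"); s=np.load("side.npz")
q=np.vstack([cloud(a["d"],a["K"],a["E"]).reshape(-1,3) for a in (z,s)]);c=np.vstack([a["r"].reshape(-1,3) for a in (z,s)]).astype(int)
def rect(m,n):
    p=(q[m][:,:2]*1000).astype(np.float32); 
    r=cv2.minAreaRect(p); print(n,len(p),r,"mean",p.mean(0).round(1)); return r
near=lambda x,y,r:np.hypot(q[:,0]-x,q[:,1]-y)<r
up=(q[:,2]>.004)
red=(c[:,0]>c[:,1]+50)&(c[:,0]>c[:,2]+50)
rect(near(.39,-.31,.12)&(q[:,2]>.003)&(q[:,2]<.03)&(q[:,1]>-.37),"cutter")
rect(near(.592,.063,.09)&(q[:,2]>.004)&(q[:,2]<.03),"pen")
for n,x,y,zt in (("spool",.623,-.07,.045),("tin",.555,-.278,.017)):
    m=near(x,y,.045)&(q[:,2]>zt); p=(q[m][:,:2]*1000).astype(np.float32); print(n,cv2.minEnclosingCircle(p),np.median(q[m][:,2]))
rect(near(.46,.42,.13)&(q[:,2]>.018)&(q[:,2]<.03)&(q[:,1]>.365),"L")
rect(near(.46,.24,.13)&(q[:,2]>.018)&(q[:,2]<.03)&(q[:,1]<.30),"R")
E
```

```text
293.20171478362215 cam pos [0.65  0.083 0.375] axes [[1.0, 0.0, -0.0], [0.0, -0.95, 0.32], [-0.0, -0.32, -0.95]]
cutter 1447 ((395.736083984375, -269.94134521484375), (194.4451141357422, 157.47845458984375), 10.08900260925293) mean [ 380.8 -291.3]
pen 280 ((585.5546264648438, 57.413169860839844), (36.20447540283203, 123.1694564819336), 73.55270385742188) mean [589.4  64.5]
spool ((623.4456787109375, -61.128623962402344), 40.548667907714844) 0.4661862626233125
tin ((553.1931762695312, -278.93365478515625), 27.618013381958008) 0.02099218498818376
L 385 ((478.2705383300781, 430.125), (94.31224822998047, 190.8406219482422), 84.01017761230469) mean [497.5 424.8]
R 925 ((455.7825012207031, 238.72085571289062), (90.8827896118164, 191.03729248046875), 83.22119903564453) mean [458.6 237.9]
```

Call:
{"op": "move_arm", "data": {"plan": [{"dz": -1, "dy": -0.75}, {"dz": -1, "dy": -0.75}, {"dz": -1, "dy": -0.75}, {"dz": -1, "dy": -0.75}, {"dz": -1, "dy": -0.75}, {"dz": -1, "dy": -0.75}, {"dz": -1, "dy": -0.75}, {"dz": -1, "dy": -0.75}]}}

```text
validation failed for argument at $.pl...
```

Call:
{"op": "move_arm", "data": {"plan": [{"dz": -1}, {"dz": -1}, {"dz": -0.5}, {}]}}

```text
validation failed for argument at $.pl...
```

```bash
cat > top.py <<'E'
from h import *
import sys
def ortho(n,name,x0,x1,y0,y1,zmax=.08,mm=.5):
    z=np.load(n+".npz");Q=cloud(z["d"],z["K"],z["E"]).reshape(-1,3);c=z["r"].reshape(-1,3)
    H,W=int((x1-x0)*1000/mm),int((y1-y0)*1000/mm);img=np.zeros((H,W,3),np.uint8)
    m=(Q[:,2]>-.02)&(Q[:,2]<zmax)&(Q[:,0]>x0)&(Q[:,0]<x1)&(Q[:,1]>y0)&(Q[:,1]<y1);q=Q[m];c=c[m];o=np.argsort(q[:,2]);q=q[o];c=c[o]
    i=((x1-q[:,0])*1000/mm).astype(int);j=((y1-q[:,1])*1000/mm).astype(int)
    for a in range(-1,3):
        for b in range(-1,3): img[(i+a).clip(0,H-1),(j+b).clip(0,W-1)]=c
    save(name,img)
E
python3 - <<'E'
from top import *
r,d,K,E=cap("wrist");np.savez("w1.npz",r=r,d=d,K=K,E=E);save("w1",r)
print(env.read_state()["tcp_pos"],env.read_state()["clock"])
ortho("w1","t1",.33,.60,.18,.50)
E
```

```text
[6.49660314e-01 2.14036983e-05 3.03142450e-01] 0.15
```

View pics/t1.png

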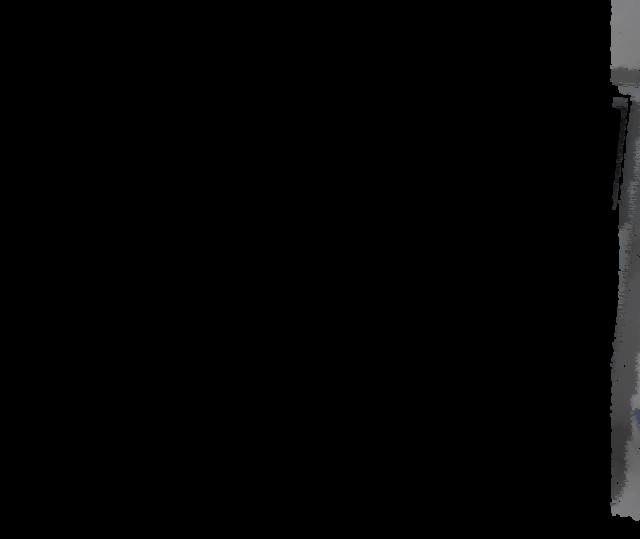

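The moves were refused, so the picture shows only the tray's edge at px (615,300). The rows probably need every field.

Call:
{"op": "move_arm", "data": {"plan": [{"gripper": 0, "dx": 0, "dy": -0.75, "dz": -1, "ax": 0, "ay": 0, "az": 0}, {"gripper": 0, "dx": 0, "dy": -0.75, "dz": -1, "ax": 0, "ay": 0, "az": 0}, {"gripper": 0, "dx": 0, "dy": -0.75, "dz": -1, "ax": 0, "ay": 0, "az": 0}, {"gripper": 0, "dx": 0, "dy": -0.75, "dz": -1, "ax": 0, "ay": 0, "az": 0}, {"gripper": 0, "dx": 0, "dy": -0.75, "dz": -1, "ax": 0, "ay": 0, "az": 0}, {"gripper": 0, "dx": 0, "dy": -0.75, "dz": -1, "ax": 0, "ay": 0, "az": 0}, {"gripper": 0, "dx": 0, "dy": -0.75, "dz": -1, "ax": 0, "ay": 0, "az": 0}, {"gripper": 0, "dx": 0, "dy": -0.75, "dz": -1, "ax": 0, "ay": 0, "az": 0}]}}

```text
clock: 0.95
tcp_pos: [0.4661, 0.2414, 0.2992]
ee_rot: [-0.497, -0.501, -0.496, 0.506]
force: [-0.2, 0.6, -0.1]
grip_width: 1.001
```

Call:
{"op": "move_arm", "data": {"plan": [{"gripper": 0, "dx": 0, "dy": 0, "dz": -1, "ax": 0, "ay": 0, "az": 0}, {"gripper": 0, "dx": 0, "dy": 0, "dz": -1, "ax": 0, "ay": 0, "az": 0}, {"gripper": 0, "dx": 0, "dy": 0, "dz": -1, "ax": 0, "ay": 0, "az": 0}, {"gripper": 0, "dx": 0, "dy": 0, "dz": 0, "ax": 0, "ay": 0, "az": 0}]}}

```text
clock: 1.35
tcp_pos: [0.4606, 0.3401, 0.2982]
ee_rot: [-0.498, -0.498, -0.5, 0.503]
force: [-0.9, 0.1, 0.2]
grip_width: 1.001
```

```bash
python3 - <<'E'
from top import *
r,d,K,E=cap("wrist");np.savez("w2.npz",r=r,d=d,K=K,E=E);save("w2",r)
print(env.read_state()["tcp_pos"],env.read_state()["clock"])
ortho("w2","t2",.33,.60,.18,.52)
E
```

```text
[0.4612239  0.33754115 0.29797205] 1.4
```

View pics/t2.png

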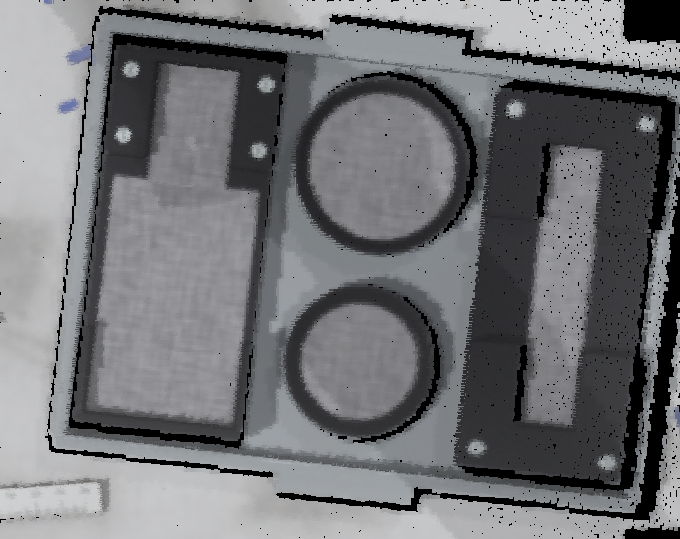

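The tray is clear in the ortho view (0.5 mm/px). The cutter bay is the left block, centre px (178,238) → (0.481,0.431), narrow end up (+x), yaw about -6.6°. The groove centre at px (564,285) is (0.4575,0.238). The big cup at (384,164) is (0.518,0.328) and the small cup at (360,359) is (0.4205,0.340). The cups come out 98 mm apart and the nests 193 mm, both as specified.

Call:
{"op": "move_arm", "data": {"plan": [{"gripper": 0, "dx": 0, "dy": -0.2, "dz": 1, "ax": 0, "ay": 0, "az": 0}, {"gripper": 0, "dx": 0, "dy": -0.2, "dz": 1, "ax": 0, "ay": 0, "az": 0}, {"gripper": 0, "dx": 0, "dy": -0.2, "dz": 1, "ax": 0, "ay": 0, "az": 0}, {"gripper": 0, "dx": 0, "dy": -0.2, "dz": 1, "ax": 0, "ay": 0, "az": 0}, {"gripper": 0, "dx": 0, "dy": 0, "dz": 1, "ax": 0, "ay": 0, "az": 0}, {"gripper": 0, "dx": 0, "dy": 0, "dz": 1, "ax": 0, "ay": 0, "az": 0}, {"gripper": 0, "dx": 0, "dy": 0, "dz": 1, "ax": 0, "ay": 0, "az": 0}, {"gripper": 0, "dx": 0, "dy": 0, "dz": 1, "ax": 0, "ay": 0, "az": 0}]}}

```text
clock: 2.2
tcp_pos: [0.4325, 0.082, 0.2978]
ee_rot: [-0.497, -0.497, -0.497, 0.508]
force: [0.5, 0.3, 0.6]
grip_width: 1.002
```

Call:
{"op": "move_arm", "data": {"plan": [{"gripper": 0, "dx": 0, "dy": 0, "dz": 1, "ax": 0, "ay": 0, "az": 0}, {"gripper": 0, "dx": 0, "dy": 0, "dz": 1, "ax": 0, "ay": 0, "az": 0}, {"gripper": 0, "dx": 0, "dy": 0, "dz": 1, "ax": 0, "ay": 0, "az": 0}, {"gripper": 0, "dx": 0, "dy": 0, "dz": 1, "ax": 0, "ay": 0, "az": 0}, {"gripper": 0, "dx": 0, "dy": 0, "dz": 1, "ax": 0, "ay": 0, "az": 0}, {"gripper": 0, "dx": 0, "dy": 0, "dz": 1, "ax": 0, "ay": 0, "az": 0}, {"gripper": 0, "dx": 0, "dy": 0, "dz": 1, "ax": 0, "ay": 0, "az": 0}, {"gripper": 0, "dx": 0, "dy": 0, "dz": 1, "ax": 0, "ay": 0, "az": 0}]}}

```text
clock: 3.0
tcp_pos: [0.4186, -0.1794, 0.3002]
ee_rot: [-0.492, -0.501, -0.493, 0.514]
force: [-0.3, -0.3, 0.7]
grip_width: 1.0
```

```bash
cat > go.py <<'E'
# usage: go.py x y z toolY_yaw_deg : remaining shift in tool axes (current orientation), turn as rotvec, in move units
import sys
from h import *
from scipy.spatial.transform import Rotation as Ro
s=env.read_state(); x,y,z,a=map(float,sys.argv[1:5]); a=np.radians(a)
w,i,j,k=s["ee_rot"]; R=Ro.from_quat([i,j,k,w])
ty=np.array([np.cos(a),np.sin(a),0]);tx=np.array([0,0,-1.]);T=Ro.from_matrix(np.c_[tx,ty,np.cross(tx,ty)])
D=np.array([x,y,z])-s["tcp_pos"]
yy=R.as_matrix()[:,1]
print("t",round(s["clock"],2),"tcp",s["tcp_pos"].round(4),"toolYyaw",np.degrees(np.arctan2(yy[1],yy[0])).round(1),"q7",s["joint_pos"][6].round(2),"force",s["force"].round(1),"grip",round(s["grip_width"],3))
print("shift now-axes",(R.inv().apply(D)/.03).round(2),"shift target-axes",(T.inv().apply(D)/.03).round(2),"turn",(np.degrees((R.inv()*T).as_rotvec())/8).round(2))
E
python3 go.py .37 -.319 .25 -68; python3 -c "from cell import env;print(env.tip_extent)"
```

```text
t 3.0 tcp [ 0.4186 -0.1794  0.3002] toolYyaw -1.7 q7 0.28 force [-0.3 -0.3  0.7] grip 1.0
shift now-axes [ 1.75 -1.45  4.68] shift target-axes [1.67 3.71 3.24] turn [8.28 0.13 0.03]
0.0726
```

Call:
{"op": "move_arm", "data": {"plan": [{"gripper": 0, "dx": 0.2, "dy": -0.1, "dz": 0.6, "ax": 1, "ay": 0, "az": 0}, {"gripper": 0, "dx": 0.2, "dy": 0, "dz": 0.6, "ax": 1, "ay": 0, "az": 0}, {"gripper": 0, "dx": 0.2, "dy": 0.1, "dz": 0.6, "ax": 1, "ay": 0, "az": 0}, {"gripper": 0, "dx": 0.2, "dy": 0.1, "dz": 0.6, "ax": 1, "ay": 0, "az": 0}, {"gripper": 0, "dx": 0.2, "dy": 0.2, "dz": 0.6, "ax": 1, "ay": 0, "az": 0}, {"gripper": 0, "dx": 0.2, "dy": 0.3, "dz": 0.6, "ax": 1, "ay": 0, "az": 0}, {"gripper": 0, "dx": 0.2, "dy": 0.4, "dz": 0.5, "ax": 1, "ay": 0, "az": 0}, {"gripper": 0, "dx": 0, "dy": 0, "dz": 0, "ax": 0.3, "ay": 0, "az": 0}]}}

```text
clock: 3.8
tcp_pos: [0.371, -0.3246, 0.2588]
ee_rot: [-0.161, -0.682, -0.155, 0.696]
force: [-0.1, 0.6, 0.2]
grip_width: 1.002
```

```bash
python3 go.py .37 -.319 .07 -68; python3 - <<'E'
from top import *
r,d,K,E=cap("wrist");np.savez("w3.npz",r=r,d=d,K=K,E=E)
ortho("w3","t3",.27,.52,-.45,-.17,.05)
E
```

```text
t 3.8 tcp [ 0.371  -0.3246  0.2588] toolYyaw -64.2 q7 -0.41 force [-0.1  0.6  0.2] grip 1.002
shift now-axes [ 6.29 -0.21 -0.19] shift target-axes [ 6.29 -0.18 -0.04] turn [ 0.48  0.15 -0.04]
```

View pics/t3.png

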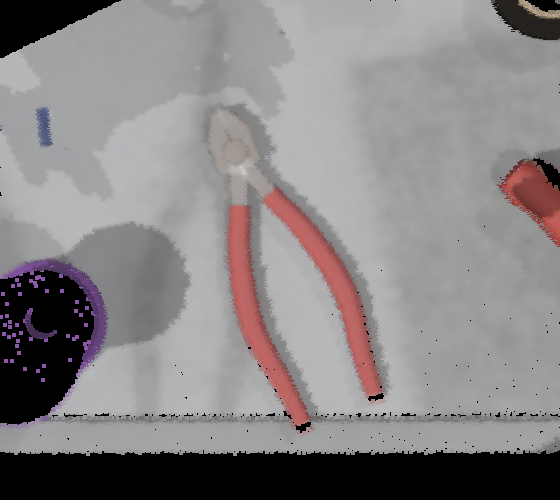

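Ortho crop (0.5 mm/px): jaw tip at (222,105), handle ends at (303,427) and (376,398). That gives a centre of (0.391,-0.3105), yaw 21° and length 164 mm, which agrees. The handles at the grip are 61 mm over all, so the grasp point is (0.370,-0.318).

Call:
{"op": "move_arm", "data": {"plan": [{"gripper": 0, "dx": 1, "dy": -0.2, "dz": 0, "ax": 0.6, "ay": 0.1, "az": 0}, {"gripper": 0, "dx": 1, "dy": 0, "dz": 0, "ax": 0, "ay": 0, "az": 0}, {"gripper": 0, "dx": 1, "dy": 0, "dz": 0, "ax": 0, "ay": 0, "az": 0}, {"gripper": 0, "dx": 1, "dy": 0, "dz": 0, "ax": 0, "ay": 0, "az": 0}, {"gripper": 0, "dx": 1, "dy": 0, "dz": 0, "ax": 0, "ay": 0, "az": 0}]}}

```text
clock: 4.35
tcp_pos: [0.3669, -0.3237, 0.1095]
ee_rot: [0.132, 0.697, 0.123, -0.694]
force: [0.5, -0.6, -0.6]
grip_width: 1.001
```

```bash
python3 go.py .37 -.318 .07 -69
```

```text
t 4.35 tcp [ 0.3669 -0.3237  0.1095] toolYyaw -69.2 q7 -0.32 force [ 0.5 -0.6 -0.6] grip 1.001
shift now-axes [ 1.31 -0.16 -0.16] shift target-axes [ 1.32 -0.14 -0.16] turn [-0.03 -0.02 -0.1 ]
```

Call:
{"op": "move_arm", "data": {"plan": [{"gripper": 0, "dx": 0.6, "dy": -0.15, "dz": -0.15, "ax": 0, "ay": 0, "az": 0}, {"gripper": 0, "dx": 0.6, "dy": 0, "dz": 0, "ax": 0, "ay": 0, "az": 0}, {"gripper": 0, "dx": 0.1, "dy": 0, "dz": 0, "ax": 0, "ay": 0, "az": 0}, {"gripper": 0, "dx": 0, "dy": 0, "dz": 0, "ax": 0, "ay": 0, "az": 0}]}}

```text
clock: 4.75
tcp_pos: [0.3647, -0.3171, 0.0661]
ee_rot: [-0.13, -0.695, -0.125, 0.696]
force: [0.3, 0.2, -0.1]
grip_width: 0.999
```

```bash
python3 go.py .37 -.318 .07 -69
```

```text
t 4.75 tcp [ 0.3647 -0.3171  0.0661] toolYyaw -69.2 q7 -0.28 force [ 0.3  0.2 -0.1] grip 0.999
shift now-axes [-0.13  0.09 -0.15] shift target-axes [-0.13  0.09 -0.15] turn [-0.03  0.02 -0.04]
```

Call:
{"op": "move_arm", "data": {"plan": [{"gripper": 0, "dx": -0.13, "dy": 0.08, "dz": -0.15, "ax": 0, "ay": 0, "az": 0}, {"gripper": 0.15, "dx": 0, "dy": 0, "dz": 0, "ax": 0, "ay": 0, "az": 0}, {"gripper": 1, "dx": 0, "dy": 0, "dz": 0, "ax": 0, "ay": 0, "az": 0}, {"gripper": 1, "dx": 0, "dy": 0, "dz": 0, "ax": 0, "ay": 0, "az": 0}, {"gripper": 1, "dx": 0, "dy": 0, "dz": 0, "ax": 0, "ay": 0, "az": 0}, {"gripper": 1, "dx": 0, "dy": 0, "dz": 0, "ax": 0, "ay": 0, "az": 0}, {"gripper": 1, "dx": 0, "dy": 0, "dz": 0, "ax": 0, "ay": 0, "az": 0}, {"gripper": 1, "dx": 0, "dy": 0, "dz": 0, "ax": 0, "ay": 0, "az": 0}]}}

```text
clock: 5.55
tcp_pos: [0.3712, -0.3185, 0.0755]
ee_rot: [0.131, 0.697, 0.125, -0.694]
force: [0.1, -0.0, -0.9]
grip_width: 0.647
```

Call:
{"op": "move_arm", "data": {"plan": [{"gripper": 1, "dx": 0, "dy": 0, "dz": 0, "ax": 0, "ay": 0, "az": 0}, {"gripper": 1, "dx": 0, "dy": 0, "dz": 0, "ax": 0, "ay": 0, "az": 0}]}}

```text
clock: 5.75
tcp_pos: [0.3712, -0.3184, 0.0753]
ee_rot: [0.131, 0.696, 0.125, -0.694]
force: [-0.3, -0.5, -1.3]
grip_width: 0.651
```

```bash
python3 go.py .37 -.318 .07 -69;python3 - <<'E'
from h import *
r,d,K,E=cap("wrist");save("w4",r)
E
```

```text
t 5.75 tcp [ 0.3712 -0.3184  0.0753] toolYyaw -69.2 q7 -0.29 force [-0.3 -0.5 -1.3] grip 0.651
shift now-axes [ 0.18 -0.03  0.03] shift target-axes [ 0.18 -0.03  0.03] turn [-0.02 -0.01 -0.06]
```

View pics/w4.png

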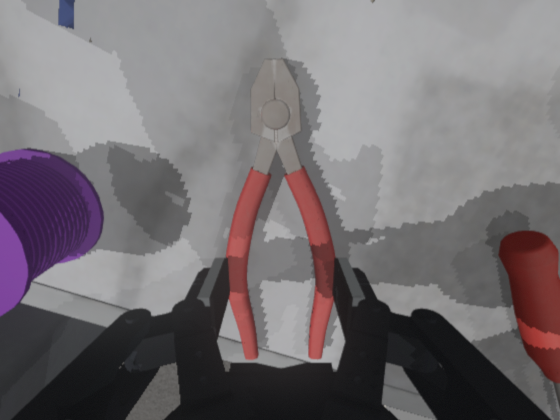

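The cutters are gripped centrally: pads on both red handles at px (215,285) and (345,285), jaws pointing up the picture. Now lifting.

Call:
{"op": "move_arm", "data": {"plan": [{"gripper": 1, "dx": -0.5, "dy": 0, "dz": 0, "ax": 0, "ay": 0, "az": 0}, {"gripper": 1, "dx": -1, "dy": 0, "dz": 0, "ax": 0, "ay": 0, "az": 0}, {"gripper": 1, "dx": -1, "dy": 0, "dz": 0, "ax": 0.5, "ay": 0, "az": 0}, {"gripper": 1, "dx": -1, "dy": 0, "dz": 0, "ax": 0.9, "ay": 0, "az": 0}, {"gripper": 1, "dx": -1, "dy": 0, "dz": 0, "ax": 0.9, "ay": 0, "az": 0}, {"gripper": 1, "dx": -1, "dy": -0.3, "dz": 0, "ax": 0.9, "ay": 0, "az": 0}, {"gripper": 1, "dx": 0, "dy": -0.9, "dz": -0.2, "ax": 0.3, "ay": 0, "az": 0}, {"gripper": 1, "dx": 0, "dy": -0.9, "dz": -0.2, "ax": 0, "ay": 0, "az": 0}]}}

```text
clock: 6.6
tcp_pos: [0.3864, -0.2582, 0.2454]
ee_rot: [-0.053, 0.706, -0.057, -0.704]
force: [1.3, -0.1, -1.0]
grip_width: 0.647
```

```bash
python3 go.py .46 .4335 .23 -96.6
```

```text
t 6.6 tcp [ 0.3864 -0.2582  0.2454] toolYyaw -99.0 q7 -1.13 force [ 1.3 -0.1 -1. ] grip 0.647
shift now-axes [  0.38 -23.16   1.17] shift target-axes [  0.51 -23.19   0.21] turn [-0.3  -0.01 -0.04]
```

Call:
{"op": "move_arm", "data": {"plan": [{"gripper": 1, "dx": 0, "dy": -1, "dz": 0, "ax": -0.3, "ay": 0, "az": 0}, {"gripper": 1, "dx": 0, "dy": -1, "dz": 0, "ax": 0, "ay": 0, "az": 0}, {"gripper": 1, "dx": 0, "dy": -1, "dz": 0, "ax": 0, "ay": 0, "az": 0}, {"gripper": 1, "dx": 0, "dy": -1, "dz": 0, "ax": 0, "ay": 0, "az": 0}, {"gripper": 1, "dx": 0, "dy": -1, "dz": 0, "ax": 0, "ay": 0, "az": 0}, {"gripper": 1, "dx": 0, "dy": -1, "dz": 0, "ax": 0, "ay": 0, "az": 0}, {"gripper": 1, "dx": 0, "dy": -1, "dz": 0, "ax": 0, "ay": 0, "az": 0}, {"gripper": 1, "dx": 0, "dy": -1, "dz": 0, "ax": 0, "ay": 0, "az": 0}]}}

```text
clock: 7.4
tcp_pos: [0.4145, -0.0119, 0.2444]
ee_rot: [-0.039, 0.708, -0.043, -0.704]
force: [0.3, -0.3, -0.8]
grip_width: 0.649
```

Call:
{"op": "move_arm", "data": {"plan": [{"gripper": 1, "dx": 0, "dy": -1, "dz": 0, "ax": 0, "ay": 0, "az": 0}, {"gripper": 1, "dx": 0, "dy": -1, "dz": 0, "ax": 0, "ay": 0, "az": 0}, {"gripper": 1, "dx": 0, "dy": -1, "dz": 0, "ax": 0, "ay": 0, "az": 0}, {"gripper": 1, "dx": 0, "dy": -1, "dz": 0, "ax": 0, "ay": 0, "az": 0}, {"gripper": 1, "dx": 0, "dy": -1, "dz": 0, "ax": 0, "ay": 0, "az": 0}, {"gripper": 1, "dx": 0, "dy": -1, "dz": 0, "ax": 0, "ay": 0, "az": 0}, {"gripper": 1, "dx": 0, "dy": -1, "dz": 0, "ax": 0, "ay": 0, "az": 0}, {"gripper": 1, "dx": 0, "dy": -1, "dz": 0, "ax": 0, "ay": 0, "az": 0}]}}

```text
clock: 8.2
tcp_pos: [0.441, 0.2347, 0.242]
ee_rot: [-0.04, 0.707, -0.044, -0.705]
force: [0.6, -0.4, -1.6]
grip_width: 0.644
```

```bash
python3 go.py .46 .4335 .23 -96.6
```

```text
t 8.2 tcp [0.441  0.2347 0.242 ] toolYyaw -96.9 q7 -2.24 force [ 0.6 -0.4 -1.6] grip 0.644
shift now-axes [ 0.36 -6.66  0.16] shift target-axes [ 0.4  -6.65  0.13] turn [-0.03 -0.02 -0.04]
```

Call:
{"op": "move_arm", "data": {"plan": [{"gripper": 1, "dx": 0, "dy": -1, "dz": 0, "ax": 0, "ay": 0, "az": 0}, {"gripper": 1, "dx": 0, "dy": -1, "dz": 0, "ax": 0, "ay": 0, "az": 0}, {"gripper": 1, "dx": 0.3, "dy": -1, "dz": 0, "ax": 0, "ay": 0, "az": 0}, {"gripper": 1, "dx": 0.5, "dy": -1, "dz": 0, "ax": 0, "ay": 0, "az": 0}, {"gripper": 1, "dx": 0.5, "dy": -1, "dz": 0, "ax": 0, "ay": 0, "az": 0}, {"gripper": 1, "dx": 0.5, "dy": -1, "dz": 0.1, "ax": 0, "ay": 0, "az": 0}, {"gripper": 1, "dx": 0.5, "dy": -0.2, "dz": 0, "ax": 0, "ay": 0, "az": 0}, {"gripper": 1, "dx": 0, "dy": 0, "dz": 0, "ax": 0, "ay": 0, "az": 0}]}}

```text
clock: 9.0
tcp_pos: [0.4591, 0.4305, 0.1668]
ee_rot: [-0.039, 0.706, -0.043, -0.706]
force: [-0.0, 0.4, -1.5]
grip_width: 0.644
```

```bash
python3 go.py .46 .4335 .092 -96.6
```

```text
t 9.0 tcp [0.4591 0.4305 0.1668] toolYyaw -96.6 q7 -2.47 force [-0.   0.4 -1.5] grip 0.644
shift now-axes [ 2.49 -0.12 -0.02] shift target-axes [ 2.49 -0.1  -0.02] turn [-0.   -0.01 -0.04]
```

Call:
{"op": "move_arm", "data": {"plan": [{"gripper": 1, "dx": 0.8, "dy": -0.1, "dz": 0, "ax": 0, "ay": 0, "az": 0}, {"gripper": 1, "dx": 0.8, "dy": 0, "dz": 0, "ax": 0, "ay": 0, "az": 0}, {"gripper": 1, "dx": 0.4, "dy": 0, "dz": 0, "ax": 0, "ay": 0, "az": 0}, {"gripper": 1, "dx": 0, "dy": 0, "dz": 0, "ax": 0, "ay": 0, "az": 0}]}}

```text
clock: 9.4
tcp_pos: [0.4615, 0.4293, 0.1069]
ee_rot: [-0.04, 0.707, -0.045, -0.705]
force: [-0.1, -0.4, -2.1]
grip_width: 0.644
```

```bash
python3 go.py .46 .4335 .092 -96.6; python3 - <<'E'
from h import *
r,d,K,E=cap("wrist");save("w5",r)
E
```

```text
t 9.4 tcp [0.4615 0.4293 0.1069] toolYyaw -96.9 q7 -2.47 force [-0.1 -0.4 -2.1] grip 0.644
shift now-axes [ 0.5  -0.14  0.07] shift target-axes [ 0.5  -0.13  0.06] turn [-0.03 -0.02 -0.05]
```

View pics/w5.png

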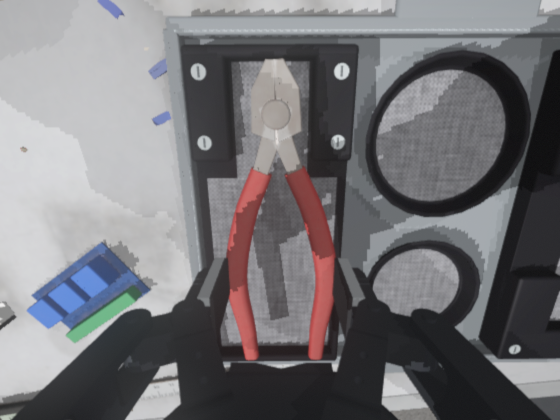

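The jaws lie over the narrow bay at px (275,100) and the handles inside the wide bay. I'll lower them and let go.

Call:
{"op": "move_arm", "data": {"plan": [{"gripper": 1, "dx": 0.2, "dy": -0.13, "dz": 0.06, "ax": 0, "ay": 0, "az": 0}, {"gripper": 1, "dx": 0.2, "dy": 0, "dz": 0, "ax": 0, "ay": 0, "az": 0}, {"gripper": 1, "dx": 0.1, "dy": 0, "dz": 0, "ax": 0, "ay": 0, "az": 0}, {"gripper": 1, "dx": 0, "dy": 0, "dz": 0, "ax": 0, "ay": 0, "az": 0}]}}

```text
clock: 9.85
tcp_pos: [0.4628, 0.4346, 0.0957]
ee_rot: [-0.042, 0.709, -0.043, -0.703]
force: [-0.4, -0.1, -1.5]
grip_width: 0.646
```

```bash
python3 go.py .46 .4335 .091 -96.6
```

```text
t 9.85 tcp [0.4628 0.4346 0.0957] toolYyaw -97.0 q7 -2.48 force [-0.4 -0.1 -1.5] grip 0.646
shift now-axes [0.16 0.05 0.09] shift target-axes [0.16 0.05 0.09] turn [-0.05 -0.06 -0.01]
```

Call:
{"op": "move_arm", "data": {"plan": [{"gripper": 1, "dx": 0.15, "dy": 0.04, "dz": 0.08, "ax": 0, "ay": 0, "az": 0}, {"gripper": 1, "dx": 0.02, "dy": 0, "dz": 0, "ax": 0, "ay": 0, "az": 0}, {"gripper": 0, "dx": 0, "dy": 0, "dz": 0, "ax": 0, "ay": 0, "az": 0}, {"gripper": 0, "dx": 0, "dy": 0, "dz": 0, "ax": 0, "ay": 0, "az": 0}, {"gripper": 0, "dx": 0, "dy": 0, "dz": 0, "ax": 0, "ay": 0, "az": 0}, {"gripper": 0, "dx": 0, "dy": 0, "dz": 0, "ax": 0, "ay": 0, "az": 0}, {"gripper": 0, "dx": -0.3, "dy": 0, "dz": 0, "ax": 0, "ay": 0, "az": 0}, {"gripper": 0, "dx": -0.8, "dy": 0, "dz": 0, "ax": 0, "ay": 0, "az": 0}]}}

```text
clock: 10.65
tcp_pos: [0.459, 0.4331, 0.1231]
ee_rot: [-0.041, 0.708, -0.044, -0.704]
force: [0.4, 0.1, 0.3]
grip_width: 0.998
```

```bash
python3 go.py .592 .063 .23 -110; python3 - <<'E'
from h import *
z=np.load("scene.npz");s=np.load("side.npz")
P=cloud(z["d"],z["K"],z["E"]);
# pen via scene camera: white/green pixels near it
m=(np.hypot(P[...,0]-.592,P[...,1]-.063)<.075)&(P[...,2]>.003)&(P[...,2]<.03)
p=P[m];print(len(p)); pp=(p[:,:2]*1000).astype(np.float32);c=np.cov(pp.T);w,v=np.linalg.eigh(c);a=v[:,1];t=(pp-pp.mean(0))@a;print("axis yaw",np.degrees(np.arctan2(a[1],a[0])),"span",t.min(),t.max(),"mid",pp.mean(0)+a*(t.min()+t.max())/2)
E
```

```text
t 10.65 tcp [0.459  0.4331 0.1231] toolYyaw -96.9 q7 -2.48 force [0.4 0.1 0.3] grip 0.998
shift now-axes [-3.48 11.72 -5.91] shift target-axes [-3.56 10.08 -8.38] turn [ 1.63 -0.05 -0.02]
144
axis yaw 161.2529165478601 span -66.62300327979989 62.77695640335119 mid [590.87281914  64.67077543]
```

Call:
{"op": "move_arm", "data": {"plan": [{"gripper": 0, "dx": -1, "dy": 0, "dz": 0, "ax": 0, "ay": 0, "az": 0}, {"gripper": 0, "dx": -1, "dy": 0, "dz": 0, "ax": 0, "ay": 0, "az": 0}, {"gripper": 0, "dx": -0.6, "dy": 1, "dz": -0.5, "ax": 0, "ay": 0, "az": 0}, {"gripper": 0, "dx": -0.6, "dy": 1, "dz": -0.5, "ax": 0, "ay": 0, "az": 0}, {"gripper": 0, "dx": 0, "dy": 1, "dz": -0.6, "ax": 0, "ay": 0, "az": 0}, {"gripper": 0, "dx": 0, "dy": 1, "dz": -0.6, "ax": 0, "ay": 0, "az": 0}, {"gripper": 0, "dx": 0, "dy": 1, "dz": -0.6, "ax": 0, "ay": 0, "az": 0}, {"gripper": 0, "dx": 0, "dy": 1, "dz": -0.6, "ax": 0, "ay": 0, "az": 0}]}}

```text
clock: 11.45
tcp_pos: [0.5404, 0.2463, 0.235]
ee_rot: [-0.042, 0.712, -0.034, -0.7]
force: [0.0, -0.4, -0.2]
grip_width: 1.0
```

Call:
{"op": "move_arm", "data": {"plan": [{"gripper": 0, "dx": 0, "dy": 1, "dz": -0.6, "ax": 0, "ay": 0, "az": 0}, {"gripper": 0, "dx": 0, "dy": 1, "dz": -0.6, "ax": 0, "ay": 0, "az": 0}, {"gripper": 0, "dx": 0, "dy": 1, "dz": -0.6, "ax": 0.5, "ay": 0, "az": 0}, {"gripper": 0, "dx": 0, "dy": 1, "dz": -0.6, "ax": 0.5, "ay": 0, "az": 0}, {"gripper": 0, "dx": 0, "dy": 0.7, "dz": -0.5, "ax": 0.5, "ay": 0, "az": 0}, {"gripper": 0, "dx": 0, "dy": 0, "dz": 0, "ax": 0, "ay": 0, "az": 0}]}}

```text
clock: 12.05
tcp_pos: [0.6109, 0.0806, 0.2407]
ee_rot: [-0.124, 0.706, -0.113, -0.689]
force: [0.7, -0.4, -0.7]
grip_width: 1.006
```

```bash
python3 go.py .592 .065 .069 -109; python3 - <<'E'
from top import *
r,d,K,E=cap("wrist");np.savez("w6.npz",r=r,d=d,K=K,E=E)
P=cloud(d,K,E);c=r.astype(int)
m=(np.hypot(P[...,0]-.592,P[...,1]-.065)<.085)&(P[...,2]>.005)&(P[...,2]<.025)
n,l,st,ce=cv2.connectedComponentsWithStats(m.astype(np.uint8));i=1+st[1:,4].argmax();m=l==i
pp=(P[m][:,:2]*1000).astype(np.float32);print(len(pp),P[m][:,2].max(),cv2.minAreaRect(pp))
ortho("w6","t6",.50,.70,-.1,.20,.09)
E
```

```text
t 12.05 tcp [0.6109 0.0806 0.2407] toolYyaw -109.2 q7 -2.01 force [ 0.7 -0.4 -0.7] grip 1.006
shift now-axes [5.7  0.81 0.54] shift target-axes [5.72 0.7  0.43] turn [-0.03 -0.15  0.14]
1232 0.016316847564605517 ((590.7269287109375, 68.69638061523438), (12.24397087097168, 123.87391662597656), 72.21344757080078)
```

View pics/t6.png

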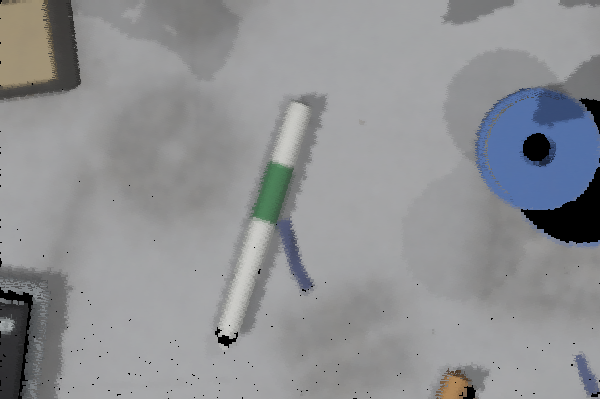

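Ortho view: the pen runs from (301,103) to (226,340), centre (0.5905,0.0685), yaw -17.7°. A blue scrap lies beside its lower half at (293,250), so I'll grip 14 mm up the pen, past the centre, at (0.604,0.064).

```bash
python3 go.py .604 .064 .075 -107.7
```

```text
t 12.1 tcp [0.6103 0.083  0.2406] toolYyaw -109.0 q7 -2.01 force [-0.7  0.9  0.8] grip 1.001
shift now-axes [5.51 0.78 0.1 ] shift target-axes [5.52 0.67 0.01] turn [-0.17 -0.15  0.14]
```

Call:
{"op": "move_arm", "data": {"plan": [{"gripper": 0, "dx": 0.8, "dy": 0.3, "dz": 0, "ax": -0.17, "ay": -0.15, "az": 0.14}, {"gripper": 0, "dx": 1, "dy": 0.2, "dz": 0, "ax": 0, "ay": 0, "az": 0}, {"gripper": 0, "dx": 1, "dy": 0.2, "dz": 0, "ax": 0, "ay": 0, "az": 0}, {"gripper": 0.3, "dx": 1, "dy": 0, "dz": 0, "ax": 0, "ay": 0, "az": 0}, {"gripper": 0.3, "dx": 0.8, "dy": 0, "dz": 0, "ax": 0, "ay": 0, "az": 0}, {"gripper": 0.3, "dx": 0, "dy": 0, "dz": 0, "ax": 0, "ay": 0, "az": 0}]}}

```text
clock: 12.7
tcp_pos: [0.604, 0.0782, 0.1009]
ee_rot: [-0.107, 0.7, -0.098, -0.7]
force: [-0.6, -0.5, 0.7]
grip_width: 0.7
```

```bash
python3 go.py .604 .064 .075 -107.7
```

```text
t 12.7 tcp [0.604  0.0782 0.1009] toolYyaw -106.6 q7 -1.92 force [-0.6 -0.5  0.7] grip 0.7
shift now-axes [ 0.86  0.46 -0.14] shift target-axes [ 0.86  0.45 -0.14] turn [0.13 0.01 0.09]
```

Call:
{"op": "move_arm", "data": {"plan": [{"gripper": 0.3, "dx": 0, "dy": 0.45, "dz": -0.14, "ax": 0.13, "ay": 0, "az": 0.09}, {"gripper": 0.3, "dx": 0.5, "dy": 0, "dz": 0, "ax": 0, "ay": 0, "az": 0}, {"gripper": 0.3, "dx": 0.3, "dy": 0, "dz": 0, "ax": 0, "ay": 0, "az": 0}, {"gripper": 0.3, "dx": 0, "dy": 0, "dz": 0, "ax": 0, "ay": 0, "az": 0}]}}

```text
clock: 13.1
tcp_pos: [0.606, 0.0666, 0.0786]
ee_rot: [-0.109, 0.7, -0.107, -0.698]
force: [0.1, 0.4, 0.3]
grip_width: 0.701
```

```bash
python3 go.py .604 .064 .075 -107.7
```

```text
t 13.1 tcp [0.606  0.0666 0.0786] toolYyaw -107.5 q7 -1.91 force [0.1 0.4 0.3] grip 0.701
shift now-axes [0.12 0.1  0.04] shift target-axes [0.12 0.1  0.04] turn [ 0.02 -0.02  0.02]
```

Call:
{"op": "move_arm", "data": {"plan": [{"gripper": 0.5, "dx": 0.12, "dy": 0.08, "dz": 0, "ax": 0, "ay": 0, "az": 0}, {"gripper": 1, "dx": 0, "dy": 0, "dz": 0, "ax": 0, "ay": 0, "az": 0}, {"gripper": 1, "dx": 0, "dy": 0, "dz": 0, "ax": 0, "ay": 0, "az": 0}, {"gripper": 1, "dx": 0, "dy": 0, "dz": 0, "ax": 0, "ay": 0, "az": 0}, {"gripper": 1, "dx": 0, "dy": 0, "dz": 0, "ax": 0, "ay": 0, "az": 0}, {"gripper": 1, "dx": 0, "dy": 0, "dz": 0, "ax": 0, "ay": 0, "az": 0}]}}

```text
clock: 13.7
tcp_pos: [0.6067, 0.0644, 0.0766]
ee_rot: [-0.109, 0.701, -0.106, -0.697]
force: [-0.2, 0.4, -0.3]
grip_width: 0.128
```

```bash
python3 go.py .604 .064 .075 -107.7
```

```text
t 13.7 tcp [0.6067 0.0644 0.0766] toolYyaw -107.5 q7 -1.91 force [-0.2  0.4 -0.3] grip 0.128
shift now-axes [0.05 0.04 0.08] shift target-axes [0.05 0.04 0.08] turn [ 0.02 -0.04  0.04]
```

Call:
{"op": "move_arm", "data": {"plan": [{"gripper": 1, "dx": -0.6, "dy": 0, "dz": 0, "ax": 0, "ay": 0, "az": 0}, {"gripper": 1, "dx": -1, "dy": 0, "dz": 0, "ax": 0, "ay": 0, "az": 0}, {"gripper": 1, "dx": -1, "dy": 0, "dz": 0, "ax": -0.7, "ay": 0, "az": 0}, {"gripper": 1, "dx": -1, "dy": -0.3, "dz": 0.5, "ax": -0.7, "ay": 0, "az": 0}, {"gripper": 1, "dx": 0, "dy": -1, "dz": 0.6, "ax": 0, "ay": 0, "az": 0}, {"gripper": 1, "dx": 0, "dy": -1, "dz": 0.6, "ax": 0, "ay": 0, "az": 0}, {"gripper": 1, "dx": 0, "dy": -1, "dz": 0.6, "ax": 0, "ay": 0, "az": 0}, {"gripper": 1, "dx": 0, "dy": -1, "dz": 0.6, "ax": 0, "ay": 0, "az": 0}]}}

```text
clock: 14.5
tcp_pos: [0.535, 0.1996, 0.1893]
ee_rot: [-0.041, 0.709, -0.041, -0.702]
force: [0.5, 0.6, 0.3]
grip_width: 0.126
```

```bash
python3 go.py .474 .236 .13 -96.6
```

```text
t 14.5 tcp [0.535  0.1996 0.1893] toolYyaw -96.7 q7 -2.06 force [0.5 0.6 0.3] grip 0.126
shift now-axes [ 1.96 -0.97  2.18] shift target-axes [ 1.98 -0.97  2.16] turn [-0.01 -0.07  0.01]
```

Call:
{"op": "move_arm", "data": {"plan": [{"gripper": 1, "dx": 0, "dy": -0.5, "dz": 0.9, "ax": 0, "ay": 0, "az": 0}, {"gripper": 1, "dx": 0.6, "dy": -0.4, "dz": 0.9, "ax": 0, "ay": 0, "az": 0}, {"gripper": 1, "dx": 0.7, "dy": 0, "dz": 0.4, "ax": 0, "ay": 0, "az": 0}, {"gripper": 1, "dx": 0.7, "dy": 0, "dz": 0, "ax": 0, "ay": 0, "az": 0}, {"gripper": 1, "dx": 0, "dy": 0, "dz": 0, "ax": 0, "ay": 0, "az": 0}]}}

```text
clock: 15.0
tcp_pos: [0.4678, 0.2442, 0.1287]
ee_rot: [-0.039, 0.71, -0.034, -0.702]
force: [0.6, -0.8, -0.4]
grip_width: 0.131
```

```bash
python3 go.py .474 .236 .092 -96.6;python3 - <<'E'
from h import *
r,d,K,E=cap("wrist");save("w7",r)
E
```

```text
t 15.0 tcp [0.4678 0.2442 0.1287] toolYyaw -95.9 q7 -2.18 force [ 0.6 -0.8 -0.4] grip 0.131
shift now-axes [ 1.23  0.26 -0.22] shift target-axes [ 1.22  0.25 -0.24] turn [ 0.09 -0.08  0.06]
```

View pics/w7.png

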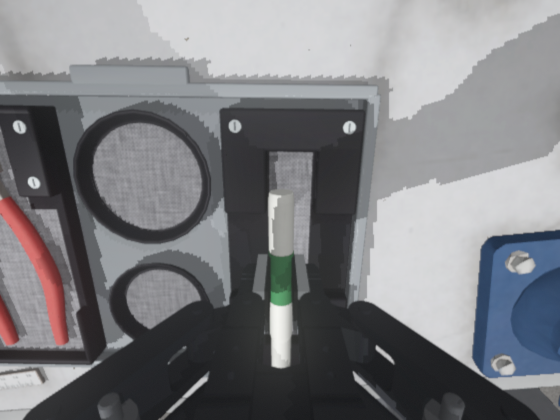

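The pen at px (281,190–365) is lined up with the groove at (290,155), with about 8 mm to correct. The cutters are lying in their bay at the left.

Call:
{"op": "move_arm", "data": {"plan": [{"gripper": 1, "dx": 0, "dy": 0.26, "dz": -0.22, "ax": 0.09, "ay": -0.08, "az": 0.06}, {"gripper": 1, "dx": 0.4, "dy": 0, "dz": 0, "ax": 0, "ay": 0, "az": 0}, {"gripper": 1, "dx": 0.4, "dy": 0, "dz": 0, "ax": 0, "ay": 0, "az": 0}, {"gripper": 1, "dx": 0, "dy": 0, "dz": 0, "ax": 0, "ay": 0, "az": 0}]}}

```text
clock: 15.45
tcp_pos: [0.479, 0.2346, 0.1075]
ee_rot: [-0.044, 0.709, -0.042, -0.703]
force: [0.1, 0.2, -0.2]
grip_width: 0.134
```

```bash
python3 go.py .474 .236 .092 -96.6
```

```text
t 15.45 tcp [0.479  0.2346 0.1075] toolYyaw -96.9 q7 -2.16 force [ 0.1  0.2 -0.2] grip 0.134
shift now-axes [ 0.52 -0.02  0.17] shift target-axes [ 0.52 -0.03  0.17] turn [-0.04 -0.05  0.03]
```

Call:
{"op": "move_arm", "data": {"plan": [{"gripper": 1, "dx": 0.25, "dy": -0.02, "dz": 0.15, "ax": 0, "ay": 0, "az": 0}, {"gripper": 1, "dx": 0.25, "dy": 0, "dz": 0, "ax": 0, "ay": 0, "az": 0}, {"gripper": 1, "dx": 0.05, "dy": 0, "dz": 0, "ax": 0, "ay": 0, "az": 0}, {"gripper": 1, "dx": 0, "dy": 0, "dz": 0, "ax": 0, "ay": 0, "az": 0}]}}

```text
clock: 15.85
tcp_pos: [0.4752, 0.2359, 0.0909]
ee_rot: [-0.044, 0.709, -0.042, -0.703]
force: [0.6, 0.1, 1.8]
grip_width: 0.129
```

```bash
python3 go.py .474 .236 .092 -96.6
```

```text
t 15.85 tcp [0.4752 0.2359 0.0909] toolYyaw -97.0 q7 -2.16 force [0.6 0.1 1.8] grip 0.129
shift now-axes [-0.04  0.    0.04] shift target-axes [-0.04  0.    0.04] turn [-0.05 -0.06  0.03]
```

Call:
{"op": "move_arm", "data": {"plan": [{"gripper": 0.6, "dx": 0, "dy": 0, "dz": 0, "ax": 0, "ay": 0, "az": 0}, {"gripper": 0.6, "dx": 0, "dy": 0, "dz": 0, "ax": 0, "ay": 0, "az": 0}, {"gripper": 0.6, "dx": 0, "dy": 0, "dz": 0, "ax": 0, "ay": 0, "az": 0}, {"gripper": 0.6, "dx": -0.3, "dy": 0, "dz": 0, "ax": 0, "ay": 0, "az": 0}, {"gripper": 0, "dx": -1, "dy": 0, "dz": 0, "ax": 0, "ay": 0, "az": 0}, {"gripper": 0, "dx": -1, "dy": 0, "dz": 0, "ax": 0, "ay": 0, "az": 0}, {"gripper": 0, "dx": -1, "dy": 0.8, "dz": -0.52, "ax": -1, "ay": 0, "az": 0}, {"gripper": 0, "dx": -0.5, "dy": 0.86, "dz": -0.4, "ax": -1, "ay": 0, "az": 0}]}}

```text
clock: 16.65
tcp_pos: [0.4963, 0.1877, 0.2075]
ee_rot: [0.062, 0.705, 0.063, -0.703]
force: [0.8, -0.4, -0.2]
grip_width: 0.998
```

Call:
{"op": "move_arm", "data": {"plan": [{"gripper": 0, "dx": 0, "dy": 0.91, "dz": -0.28, "ax": -1, "ay": 0, "az": 0}, {"gripper": 0, "dx": 0, "dy": 0.94, "dz": -0.15, "ax": -1, "ay": 0, "az": 0}, {"gripper": 0, "dx": 0, "dy": 0.95, "dz": 0, "ax": -1, "ay": 0, "az": 0}, {"gripper": 0, "dx": 0, "dy": 0.94, "dz": 0.12, "ax": -1, "ay": 0, "az": 0}, {"gripper": 0, "dx": 0, "dy": 0.92, "dz": 0.25, "ax": -1, "ay": 0, "az": 0}, {"gripper": 0, "dx": 0, "dy": 0.87, "dz": 0.37, "ax": -1, "ay": 0, "az": 0}, {"gripper": 0, "dx": 0, "dy": 0.81, "dz": 0.49, "ax": -1, "ay": 0, "az": 0}, {"gripper": 0, "dx": 0, "dy": 0.74, "dz": 0.6, "ax": -1, "ay": 0, "az": 0}]}}

```text
clock: 17.45
tcp_pos: [0.6094, -0.0199, 0.2179]
ee_rot: [0.442, 0.559, 0.438, -0.548]
force: [-0.2, -0.6, -0.2]
grip_width: 0.999
```

```bash
python3 go.py .6255 -.07 .085 -6.6
```

```text
t 17.45 tcp [ 0.6094 -0.0199  0.2179] toolYyaw -13.0 q7 -0.26 force [-0.2 -0.6 -0.2] grip 0.999
shift now-axes [4.43 0.83 1.55] shift target-axes [4.43 0.72 1.6 ] turn [-0.8  -0.06 -0.11]
```

Call:
{"op": "move_arm", "data": {"plan": [{"gripper": 0, "dx": 0, "dy": 0.8, "dz": 0.8, "ax": -0.8, "ay": 0, "az": -0.1}, {"gripper": 0, "dx": 0, "dy": 0, "dz": 0.8, "ax": 0, "ay": 0, "az": 0}, {"gripper": 0, "dx": 0, "dy": 0, "dz": 0, "ax": 0, "ay": 0, "az": 0}]}}

```text
clock: 17.75
tcp_pos: [0.6265, -0.0806, 0.2196]
ee_rot: [0.47, 0.53, 0.471, -0.525]
force: [0.0, -0.2, 0.4]
grip_width: 1.005
```

```bash
cat > circ.py <<'E'
from h import *
import sys
x,y,z0,z1=map(float,sys.argv[1:5])
r,d,K,E=cap("wrist");P=cloud(d,K,E)
m=(np.hypot(P[...,0]-x,P[...,1]-y)<.05)&(P[...,2]>z0)&(P[...,2]<z1)
n,l,st,ce=cv2.connectedComponentsWithStats(m.astype(np.uint8));m=l==1+st[1:,4].argmax()
pp=(P[m][:,:2]*1000).astype(np.float32);print(len(pp),np.median(P[m][:,2]),cv2.minEnclosingCircle(pp),pp.min(0),pp.max(0))
E
python3 circ.py .6255 -.07 .042 .056; python3 go.py .6255 -.07 .085 -6.6
```

```text
3738 0.051198956750015234 ((625.8248901367188, -68.31147003173828), 31.068960189819336) [595.4103   -99.101105] [656.46246 -37.45094]
t 17.8 tcp [ 0.627  -0.0781  0.2198] toolYyaw -6.4 q7 -0.05 force [ 0.6 -0.2 -0. ] grip 1.0
shift now-axes [ 4.49 -0.1  -0.23] shift target-axes [ 4.49 -0.08 -0.26] turn [ 0.02 -0.05 -0.03]
```

Call:
{"op": "move_arm", "data": {"plan": [{"gripper": 0, "dx": 0.6, "dy": -0.05, "dz": -0.3, "ax": 0, "ay": 0, "az": 0}, {"gripper": 0, "dx": 1, "dy": 0, "dz": 0, "ax": 0, "ay": 0, "az": 0}, {"gripper": 0, "dx": 1, "dy": 0, "dz": 0, "ax": 0, "ay": 0, "az": 0}, {"gripper": 0, "dx": 0, "dy": 0, "dz": 0, "ax": 0, "ay": 0, "az": 0}]}}

```text
clock: 18.2
tcp_pos: [0.6282, -0.0615, 0.1431]
ee_rot: [0.472, 0.532, 0.473, -0.521]
force: [-0.9, -0.4, -0.7]
grip_width: 1.003
```

```bash
python3 go.py .626 -.0683 .085 -6.6
```

```text
t 18.2 tcp [ 0.6282 -0.0615  0.1431] toolYyaw -6.2 q7 -0.07 force [-0.9 -0.4 -0.7] grip 1.003
shift now-axes [ 1.93 -0.07  0.26] shift target-axes [ 1.94 -0.05  0.23] turn [ 0.06 -0.09 -0.07]
```

Call:
{"op": "move_arm", "data": {"plan": [{"gripper": 0, "dx": 0.5, "dy": -0.05, "dz": 0.23, "ax": 0, "ay": -0.09, "az": -0.07}, {"gripper": 0, "dx": 0.8, "dy": 0, "dz": 0, "ax": 0, "ay": 0, "az": 0}, {"gripper": 0, "dx": 0.6, "dy": 0, "dz": 0, "ax": 0, "ay": 0, "az": 0}, {"gripper": 0, "dx": 0, "dy": 0, "dz": 0, "ax": 0, "ay": 0, "az": 0}]}}

```text
clock: 18.6
tcp_pos: [0.6286, -0.0655, 0.0882]
ee_rot: [0.475, 0.526, 0.472, -0.524]
force: [0.2, -0.0, -0.1]
grip_width: 1.002
```

```bash
python3 go.py .626 -.0683 .085 -6.6
```

```text
t 18.6 tcp [ 0.6286 -0.0655  0.0882] toolYyaw -5.9 q7 -0.08 force [ 0.2 -0.  -0.1] grip 1.002
shift now-axes [ 0.1  -0.08  0.1 ] shift target-axes [ 0.11 -0.07  0.1 ] turn [ 0.09  0.01 -0.04]
```

Call:
{"op": "move_arm", "data": {"plan": [{"gripper": 0.1, "dx": 0.1, "dy": -0.08, "dz": 0.1, "ax": 0, "ay": 0, "az": 0}, {"gripper": 1, "dx": 0, "dy": 0, "dz": 0, "ax": 0, "ay": 0, "az": 0}, {"gripper": 1, "dx": 0, "dy": 0, "dz": 0, "ax": 0, "ay": 0, "az": 0}, {"gripper": 1, "dx": 0, "dy": 0, "dz": 0, "ax": 0, "ay": 0, "az": 0}, {"gripper": 1, "dx": 0, "dy": 0, "dz": 0, "ax": 0, "ay": 0, "az": 0}, {"gripper": 1, "dx": 0, "dy": 0, "dz": 0, "ax": 0, "ay": 0, "az": 0}]}}

```text
clock: 19.2
tcp_pos: [0.6273, -0.0687, 0.0889]
ee_rot: [0.477, 0.527, 0.471, -0.523]
force: [-0.7, -0.1, -2.9]
grip_width: 0.7
```

```bash
python3 go.py .626 -.0683 .085 -6.6
```

```text
t 19.2 tcp [ 0.6273 -0.0687  0.0889] toolYyaw -5.9 q7 -0.07 force [-0.7 -0.1 -2.9] grip 0.7
shift now-axes [ 0.13 -0.04 -0.01] shift target-axes [ 0.13 -0.04 -0.01] turn [ 0.09  0.01 -0.07]
```

Call:
{"op": "move_arm", "data": {"plan": [{"gripper": 1, "dx": -0.5, "dy": 0, "dz": 0, "ax": 0, "ay": 0, "az": 0}, {"gripper": 1, "dx": -1, "dy": 0, "dz": 0, "ax": 0, "ay": 0, "az": 0}, {"gripper": 1, "dx": -1, "dy": 0, "dz": 0, "ax": 0, "ay": 0, "az": 0}, {"gripper": 1, "dx": -0.7, "dy": -0.1, "dz": -0.6, "ax": 0, "ay": 0, "az": 0}, {"gripper": 1, "dx": 0, "dy": -0.15, "dz": -1, "ax": 0, "ay": 0, "az": 0}, {"gripper": 1, "dx": 0, "dy": -0.15, "dz": -1, "ax": 0, "ay": 0, "az": 0}, {"gripper": 1, "dx": 0, "dy": -0.15, "dz": -1, "ax": 0, "ay": 0, "az": 0}, {"gripper": 1, "dx": 0, "dy": -0.15, "dz": -1, "ax": 0, "ay": 0, "az": 0}]}}

```text
clock: 20.0
tcp_pos: [0.6209, 0.0667, 0.1958]
ee_rot: [0.475, 0.531, 0.465, -0.526]
force: [0.3, 0.2, -3.8]
grip_width: 0.704
```

```bash
python3 go.py .518 .328 .15 -6.6
```

```text
t 20.0 tcp [0.6209 0.0667 0.1958] toolYyaw -6.7 q7 -0.32 force [ 0.3  0.2 -3.8] grip 0.704
shift now-axes [ 1.41 -4.45 -8.26] shift target-axes [ 1.53 -4.41 -8.26] turn [-0.01  0.03 -0.12]
```

Call:
{"op": "move_arm", "data": {"plan": [{"gripper": 1, "dx": 0, "dy": -0.55, "dz": -1, "ax": 0, "ay": 0, "az": -0.1}, {"gripper": 1, "dx": 0, "dy": -0.55, "dz": -1, "ax": 0, "ay": 0, "az": 0}, {"gripper": 1, "dx": 0, "dy": -0.55, "dz": -1, "ax": 0, "ay": 0, "az": 0}, {"gripper": 1, "dx": 0, "dy": -0.55, "dz": -1, "ax": 0, "ay": 0, "az": 0}, {"gripper": 1, "dx": 0, "dy": -0.55, "dz": -1, "ax": 0, "ay": 0, "az": 0}, {"gripper": 1, "dx": 0.3, "dy": -0.55, "dz": -1, "ax": 0, "ay": 0, "az": 0}, {"gripper": 1, "dx": 0.5, "dy": -0.55, "dz": -1, "ax": 0, "ay": 0, "az": 0}, {"gripper": 1, "dx": 0.5, "dy": -0.3, "dz": -0.8, "ax": 0, "ay": 0, "az": 0}]}}

```text
clock: 20.8
tcp_pos: [0.5238, 0.3256, 0.1666]
ee_rot: [0.473, 0.533, 0.466, -0.524]
force: [-0.3, -0.3, -3.0]
grip_width: 0.707
```

```bash
python3 go.py .518 .328 .0955 -6.6
```

```text
t 20.8 tcp [0.5238 0.3256 0.1666] toolYyaw -6.7 q7 -0.81 force [-0.3 -0.3 -3. ] grip 0.707
shift now-axes [ 2.37 -0.24 -0.05] shift target-axes [ 2.37 -0.2  -0.06] turn [-0.02 -0.03 -0.12]
```

Call:
{"op": "move_arm", "data": {"plan": [{"gripper": 1, "dx": 0.5, "dy": -0.2, "dz": -0.05, "ax": 0, "ay": 0, "az": -0.12}, {"gripper": 1, "dx": 0.6, "dy": 0, "dz": 0, "ax": 0, "ay": 0, "az": 0}, {"gripper": 1, "dx": 0.5, "dy": 0, "dz": 0, "ax": 0, "ay": 0, "az": 0}, {"gripper": 1, "dx": 0, "dy": 0, "dz": 0, "ax": 0, "ay": 0, "az": 0}]}}

```text
clock: 21.2
tcp_pos: [0.515, 0.3328, 0.1177]
ee_rot: [0.47, 0.527, 0.474, -0.526]
force: [0.1, -0.8, -3.8]
grip_width: 0.702
```

```bash
python3 go.py .518 .328 .0955 -6.6
```

```text
t 21.2 tcp [0.515  0.3328 0.1177] toolYyaw -6.3 q7 -0.81 force [ 0.1 -0.8 -3.8] grip 0.702
shift now-axes [0.74 0.12 0.15] shift target-axes [0.74 0.12 0.15] turn [ 0.04 -0.04  0.02]
```

Call:
{"op": "move_arm", "data": {"plan": [{"gripper": 1, "dx": 0.2, "dy": 0.12, "dz": 0.15, "ax": 0, "ay": 0, "az": 0}, {"gripper": 1, "dx": 0.3, "dy": 0, "dz": 0, "ax": 0, "ay": 0, "az": 0}, {"gripper": 1, "dx": 0.1, "dy": 0, "dz": 0, "ax": 0, "ay": 0, "az": 0}, {"gripper": 1, "dx": 0, "dy": 0, "dz": 0, "ax": 0, "ay": 0, "az": 0}]}}

```text
clock: 21.6
tcp_pos: [0.5211, 0.3249, 0.1003]
ee_rot: [0.469, 0.529, 0.472, -0.526]
force: [-0.4, 0.1, -3.4]
grip_width: 0.705
```

```bash
python3 go.py .518 .328 .0955 -6.6
```

```text
t 21.6 tcp [0.5211 0.3249 0.1003] toolYyaw -6.5 q7 -0.81 force [-0.4  0.1 -3.4] grip 0.705
shift now-axes [ 0.16 -0.11 -0.09] shift target-axes [ 0.16 -0.11 -0.09] turn [ 0.01 -0.04  0.  ]
```

Call:
{"op": "move_arm", "data": {"plan": [{"gripper": 1, "dx": 0.14, "dy": -0.08, "dz": -0.07, "ax": 0, "ay": 0, "az": 0}, {"gripper": 1, "dx": 0.03, "dy": 0, "dz": 0, "ax": 0, "ay": 0, "az": 0}, {"gripper": 1, "dx": 0, "dy": 0, "dz": 0, "ax": 0, "ay": 0, "az": 0}]}}

```text
clock: 21.9
tcp_pos: [0.5193, 0.3277, 0.0955]
ee_rot: [0.469, 0.53, 0.472, -0.526]
force: [0.4, -0.2, -2.6]
grip_width: 0.704
```

Call:
{"op": "move_arm", "data": {"plan": [{"gripper": 1, "dx": 0.06, "dy": 0, "dz": 0, "ax": 0, "ay": 0, "az": 0}, {"gripper": 1, "dx": 0, "dy": 0, "dz": 0, "ax": 0, "ay": 0, "az": 0}, {"gripper": 0, "dx": 0, "dy": 0, "dz": 0, "ax": 0, "ay": 0, "az": 0}, {"gripper": 0, "dx": 0, "dy": 0, "dz": 0, "ax": 0, "ay": 0, "az": 0}, {"gripper": 0, "dx": 0, "dy": 0, "dz": 0, "ax": 0, "ay": 0, "az": 0}, {"gripper": 0, "dx": -0.3, "dy": 0, "dz": 0, "ax": 0, "ay": 0, "az": 0}, {"gripper": 0, "dx": -1, "dy": 0, "dz": 0, "ax": 0, "ay": 0, "az": 0}, {"gripper": 0, "dx": -1, "dy": 0, "dz": 0, "ax": 0, "ay": 0, "az": 0}]}}

```text
clock: 22.7
tcp_pos: [0.5182, 0.3273, 0.1638]
ee_rot: [0.469, 0.528, 0.473, -0.527]
force: [0.6, -0.7, 0.1]
grip_width: 1.0
```

Call:
{"op": "move_arm", "data": {"plan": [{"gripper": 0, "dx": -1, "dy": 0, "dz": 0, "ax": 0, "ay": 0, "az": 0}, {"gripper": 0, "dx": -0.5, "dy": 0, "dz": 0.8, "ax": 0, "ay": 0, "az": 0}, {"gripper": 0, "dx": 0, "dy": 0, "dz": 1, "ax": 0, "ay": 0, "az": 0}, {"gripper": 0, "dx": 0, "dy": 0, "dz": 1, "ax": 0, "ay": 0, "az": 0}, {"gripper": 0, "dx": 0, "dy": 0, "dz": 1, "ax": 0, "ay": 0, "az": 0}, {"gripper": 0, "dx": 0, "dy": 0.1, "dz": 1, "ax": 0, "ay": 0, "az": 0}, {"gripper": 0, "dx": 0, "dy": 0.1, "dz": 1, "ax": 0, "ay": 0, "az": 0}, {"gripper": 0, "dx": 0, "dy": 0.1, "dz": 1, "ax": 0, "ay": 0, "az": 0}]}}

```text
clock: 23.5
tcp_pos: [0.5077, 0.1254, 0.2221]
ee_rot: [0.473, 0.535, 0.474, -0.515]
force: [1.1, -0.7, 0.1]
grip_width: 0.996
```

```bash
python3 go.py .5535 -.278 .2 -6.6
```

```text
t 23.5 tcp [0.5077 0.1254 0.2221] toolYyaw -5.9 q7 -0.43 force [ 1.1 -0.7  0.1] grip 0.996
shift now-axes [ 0.49  2.89 13.23] shift target-axes [ 0.74  3.06 13.18] turn [ 0.09 -0.16 -0.12]
```

Call:
{"op": "move_arm", "data": {"plan": [{"gripper": 0, "dx": 0, "dy": 0.2, "dz": 1, "ax": 0, "ay": -0.1, "az": -0.1}, {"gripper": 0, "dx": 0, "dy": 0.2, "dz": 1, "ax": 0, "ay": 0, "az": 0}, {"gripper": 0, "dx": 0, "dy": 0.2, "dz": 1, "ax": 0, "ay": 0, "az": 0}, {"gripper": 0, "dx": 0, "dy": 0.2, "dz": 1, "ax": 0, "ay": 0, "az": 0}, {"gripper": 0, "dx": 0, "dy": 0.2, "dz": 1, "ax": 0, "ay": 0, "az": 0}, {"gripper": 0, "dx": 0, "dy": 0.2, "dz": 1, "ax": 0, "ay": 0, "az": 0}, {"gripper": 0, "dx": 0, "dy": 0.2, "dz": 1, "ax": 0, "ay": 0, "az": 0}, {"gripper": 0, "dx": 0, "dy": 0.2, "dz": 1, "ax": 0, "ay": 0, "az": 0}]}}

```text
clock: 24.3
tcp_pos: [0.532, -0.1282, 0.2286]
ee_rot: [0.475, 0.531, 0.473, -0.518]
force: [-1.0, -0.1, -0.4]
grip_width: 0.997
```

Call:
{"op": "move_arm", "data": {"plan": [{"gripper": 0, "dx": 0, "dy": 0.3, "dz": 1, "ax": 0, "ay": 0, "az": 0}, {"gripper": 0, "dx": 0, "dy": 0.3, "dz": 1, "ax": 0, "ay": 0, "az": 0}, {"gripper": 0, "dx": 0, "dy": 0.3, "dz": 1, "ax": 0, "ay": 0, "az": 0}, {"gripper": 0, "dx": 0, "dy": 0.3, "dz": 1, "ax": 0, "ay": 0, "az": 0}, {"gripper": 0, "dx": 0, "dy": 0, "dz": 1, "ax": 0, "ay": 0, "az": 0}, {"gripper": 0, "dx": 0, "dy": 0, "dz": 0, "ax": 0, "ay": 0, "az": 0}]}}

```text
clock: 24.9
tcp_pos: [0.5529, -0.2934, 0.234]
ee_rot: [0.477, 0.534, 0.468, -0.519]
force: [-0.2, -0.6, 0.0]
grip_width: 0.998
```

```bash
python3 go.py .5535 -.278 .082 -6.6; python3 circ.py .555 -.278 .015 .03
```

```text
t 24.9 tcp [ 0.5529 -0.2934  0.234 ] toolYyaw -6.2 q7 0.38 force [-0.2 -0.6  0. ] grip 0.998
shift now-axes [ 5.07 -0.16 -0.48] shift target-axes [ 5.07 -0.04 -0.51] turn [ 0.05 -0.05 -0.17]
2058 0.023447829335018128 ((555.5321655273438, -276.7515563964844), 25.524789810180664) [ 530.2754  -301.94376] [ 580.36304 -251.38414]
```

Call:
{"op": "move_arm", "data": {"plan": [{"gripper": 0, "dx": 0.8, "dy": 0.02, "dz": -0.5, "ax": 0, "ay": 0, "az": -0.17}, {"gripper": 0, "dx": 1, "dy": 0, "dz": 0, "ax": 0, "ay": 0, "az": 0}, {"gripper": 0, "dx": 1, "dy": 0, "dz": 0, "ax": 0, "ay": 0, "az": 0}, {"gripper": 0, "dx": 1, "dy": 0, "dz": 0, "ax": 0, "ay": 0, "az": 0}, {"gripper": 0, "dx": 0, "dy": 0, "dz": 0, "ax": 0, "ay": 0, "az": 0}]}}

```text
clock: 25.45
tcp_pos: [0.5601, -0.2623, 0.1161]
ee_rot: [0.472, 0.527, 0.48, -0.519]
force: [-1.5, 0.4, 0.4]
grip_width: 0.996
```

```bash
python3 go.py .5555 -.2768 .079 -6.6
```

```text
t 25.45 tcp [ 0.5601 -0.2623  0.1161] toolYyaw -5.4 q7 0.36 force [-1.5  0.4  0.4] grip 0.996
shift now-axes [ 1.23 -0.11  0.52] shift target-axes [ 1.24 -0.1   0.5 ] turn [ 0.15 -0.12 -0.  ]
```

Call:
{"op": "move_arm", "data": {"plan": [{"gripper": 0, "dx": 0, "dy": -0.1, "dz": 0.5, "ax": 0.1, "ay": -0.1, "az": 0}, {"gripper": 0, "dx": 0.6, "dy": 0, "dz": 0, "ax": 0, "ay": 0, "az": 0}, {"gripper": 0, "dx": 0.6, "dy": 0, "dz": 0, "ax": 0, "ay": 0, "az": 0}, {"gripper": 0, "dx": 0, "dy": 0, "dz": 0, "ax": 0, "ay": 0, "az": 0}]}}

```text
clock: 25.85
tcp_pos: [0.5585, -0.2761, 0.0832]
ee_rot: [0.475, 0.527, 0.471, -0.524]
force: [0.3, 0.3, -0.5]
grip_width: 0.998
```

```bash
python3 go.py .5555 -.2768 .079 -6.6
```

```text
t 25.85 tcp [ 0.5585 -0.2761  0.0832] toolYyaw -6.0 q7 0.37 force [ 0.3  0.3 -0.5] grip 0.998
shift now-axes [ 0.14 -0.1   0.03] shift target-axes [ 0.14 -0.1   0.03] turn [ 0.07  0.   -0.04]
```

Call:
{"op": "move_arm", "data": {"plan": [{"gripper": 0.1, "dx": 0.15, "dy": -0.1, "dz": 0, "ax": 0, "ay": 0, "az": 0}, {"gripper": 1, "dx": 0.05, "dy": 0, "dz": 0, "ax": 0, "ay": 0, "az": 0}, {"gripper": 1, "dx": 0, "dy": 0, "dz": 0, "ax": 0, "ay": 0, "az": 0}, {"gripper": 1, "dx": 0, "dy": 0, "dz": 0, "ax": 0, "ay": 0, "az": 0}, {"gripper": 1, "dx": 0, "dy": 0, "dz": 0, "ax": 0, "ay": 0, "az": 0}, {"gripper": 1, "dx": 0, "dy": 0, "dz": 0, "ax": 0, "ay": 0, "az": 0}]}}

```text
clock: 26.45
tcp_pos: [0.5581, -0.2779, 0.0832]
ee_rot: [0.478, 0.528, 0.468, -0.523]
force: [-0.4, -0.1, -0.0]
grip_width: 0.552
```

```bash
python3 go.py .5555 -.2768 .079 -6.6
```

```text
t 26.45 tcp [ 0.5581 -0.2779  0.0832] toolYyaw -6.1 q7 0.37 force [-0.4 -0.1 -0. ] grip 0.552
shift now-axes [ 0.14 -0.09 -0.03] shift target-axes [ 0.14 -0.09 -0.03] turn [ 0.06  0.03 -0.11]
```

Call:
{"op": "move_arm", "data": {"plan": [{"gripper": 1, "dx": -0.5, "dy": 0, "dz": 0, "ax": 0, "ay": 0, "az": 0}, {"gripper": 1, "dx": -1, "dy": 0, "dz": 0, "ax": 0, "ay": 0, "az": 0}, {"gripper": 1, "dx": -1, "dy": 0, "dz": 0, "ax": 0, "ay": 0, "az": 0}, {"gripper": 1, "dx": -1, "dy": -0.2, "dz": -0.6, "ax": 0, "ay": 0, "az": 0}, {"gripper": 1, "dx": -0.5, "dy": -0.2, "dz": -1, "ax": 0, "ay": 0, "az": 0}, {"gripper": 1, "dx": 0, "dy": -0.2, "dz": -1, "ax": 0, "ay": 0, "az": 0}, {"gripper": 1, "dx": 0, "dy": -0.2, "dz": -1, "ax": 0, "ay": 0, "az": 0}, {"gripper": 1, "dx": 0, "dy": -0.2, "dz": -1, "ax": 0, "ay": 0, "az": 0}]}}

```text
clock: 27.25
tcp_pos: [0.5412, -0.1397, 0.2146]
ee_rot: [0.477, 0.532, 0.462, -0.526]
force: [0.2, 0.0, -1.1]
grip_width: 0.559
```

Call:
{"op": "move_arm", "data": {"plan": [{"gripper": 1, "dx": 0, "dy": -0.2, "dz": -1, "ax": 0, "ay": 0, "az": 0}, {"gripper": 1, "dx": 0, "dy": -0.2, "dz": -1, "ax": 0, "ay": 0, "az": 0}, {"gripper": 1, "dx": 0, "dy": -0.2, "dz": -1, "ax": 0, "ay": 0, "az": 0}, {"gripper": 1, "dx": 0, "dy": -0.2, "dz": -1, "ax": 0, "ay": 0, "az": 0}, {"gripper": 1, "dx": 0, "dy": -0.2, "dz": -1, "ax": 0, "ay": 0, "az": 0}, {"gripper": 1, "dx": 0, "dy": -0.2, "dz": -1, "ax": 0, "ay": 0, "az": 0}, {"gripper": 1, "dx": 0, "dy": -0.2, "dz": -1, "ax": 0, "ay": 0, "az": 0}, {"gripper": 1, "dx": 0, "dy": -0.2, "dz": -1, "ax": 0, "ay": 0, "az": 0}]}}

```text
clock: 28.05
tcp_pos: [0.5211, 0.1133, 0.2213]
ee_rot: [0.479, 0.535, 0.458, -0.523]
force: [0.2, 0.4, -0.1]
grip_width: 0.554
```

```bash
python3 go.py .4205 .339 .15 -6.6
```

```text
t 28.05 tcp [0.5211 0.1133 0.2213] toolYyaw -6.9 q7 -0.44 force [ 0.2  0.4 -0.1] grip 0.554
shift now-axes [ 2.19 -4.32 -7.08] shift target-axes [ 2.38 -4.2  -7.09] turn [-0.04  0.05 -0.24]
```

Call:
{"op": "move_arm", "data": {"plan": [{"gripper": 1, "dx": 0, "dy": -0.6, "dz": -1, "ax": 0, "ay": 0, "az": -0.24}, {"gripper": 1, "dx": 0, "dy": -0.6, "dz": -1, "ax": 0, "ay": 0, "az": 0}, {"gripper": 1, "dx": 0, "dy": -0.6, "dz": -1, "ax": 0, "ay": 0, "az": 0}, {"gripper": 1, "dx": 0, "dy": -0.6, "dz": -1, "ax": 0, "ay": 0, "az": 0}, {"gripper": 1, "dx": 0.2, "dy": -0.6, "dz": -1, "ax": 0, "ay": 0, "az": 0}, {"gripper": 1, "dx": 0.4, "dy": -0.6, "dz": -1, "ax": 0, "ay": 0, "az": 0}, {"gripper": 1, "dx": 0.5, "dy": -0.6, "dz": -0.9, "ax": 0, "ay": 0, "az": 0}, {"gripper": 1, "dx": 0, "dy": 0, "dz": 0, "ax": 0, "ay": 0, "az": 0}]}}

```text
clock: 28.85
tcp_pos: [0.4172, 0.3478, 0.1953]
ee_rot: [0.472, 0.531, 0.468, -0.525]
force: [-0.6, -0.3, -0.8]
grip_width: 0.551
```

```bash
python3 go.py .4205 .339 .09 -6.6
```

```text
t 28.85 tcp [0.4172 0.3478 0.1953] toolYyaw -6.7 q7 -0.95 force [-0.6 -0.3 -0.8] grip 0.551
shift now-axes [3.51 0.11 0.29] shift target-axes [3.51 0.14 0.28] turn [-0.01 -0.02 -0.07]
```

Call:
{"op": "move_arm", "data": {"plan": [{"gripper": 1, "dx": 0.6, "dy": 0.12, "dz": 0.25, "ax": 0, "ay": 0, "az": -0.07}, {"gripper": 1, "dx": 0.9, "dy": 0, "dz": 0, "ax": 0, "ay": 0, "az": 0}, {"gripper": 1, "dx": 0.8, "dy": 0, "dz": 0, "ax": 0, "ay": 0, "az": 0}, {"gripper": 1, "dx": 0.5, "dy": 0, "dz": 0, "ax": 0, "ay": 0, "az": 0}, {"gripper": 1, "dx": 0, "dy": 0, "dz": 0, "ax": 0, "ay": 0, "az": 0}]}}

```text
clock: 29.35
tcp_pos: [0.4234, 0.3402, 0.1146]
ee_rot: [0.471, 0.532, 0.47, -0.525]
force: [-0.1, -0.2, -1.3]
grip_width: 0.557
```

```bash
python3 go.py .4205 .339 .09 -6.6;python3 - <<'E'
from h import *
r,d,K,E=cap("wrist");save("w8",r)
E
```

```text
t 29.35 tcp [0.4234 0.3402 0.1146] toolYyaw -6.7 q7 -0.95 force [-0.1 -0.2 -1.3] grip 0.557
shift now-axes [ 0.82 -0.1   0.05] shift target-axes [ 0.82 -0.09  0.05] turn [-0.01 -0.04 -0.06]
```

View pics/w8.png

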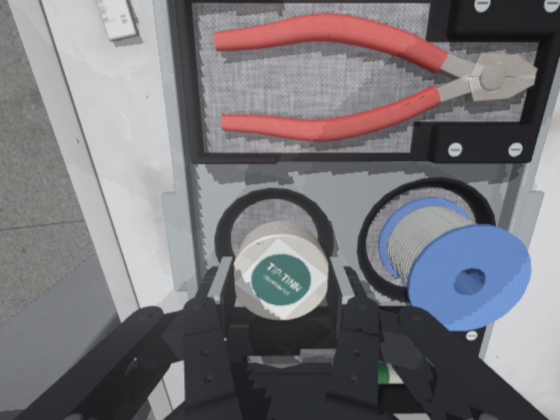

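The tin hangs over the small cup, rim at px (275,240). The spool stands in its cup at (440,260), and the cutters lie in their bay. Lowering.

Call:
{"op": "move_arm", "data": {"plan": [{"gripper": 1, "dx": 0.2, "dy": -0.08, "dz": 0.04, "ax": 0, "ay": 0, "az": 0}, {"gripper": 1, "dx": 0.3, "dy": 0, "dz": 0, "ax": 0, "ay": 0, "az": 0}, {"gripper": 1, "dx": 0.2, "dy": 0, "dz": 0, "ax": 0, "ay": 0, "az": 0}, {"gripper": 1, "dx": 0, "dy": 0, "dz": 0, "ax": 0, "ay": 0, "az": 0}]}}

```text
clock: 29.8
tcp_pos: [0.4239, 0.3403, 0.0969]
ee_rot: [0.471, 0.535, 0.469, -0.522]
force: [-0.9, -0.2, -0.8]
grip_width: 0.558
```

```bash
python3 go.py .4205 .339 .089 -6.6
```

```text
t 29.8 tcp [0.4239 0.3403 0.0969] toolYyaw -6.8 q7 -0.96 force [-0.9 -0.2 -0.8] grip 0.558
shift now-axes [ 0.26 -0.11  0.06] shift target-axes [ 0.26 -0.11  0.06] turn [-0.02 -0.08 -0.1 ]
```

Call:
{"op": "move_arm", "data": {"plan": [{"gripper": 1, "dx": 0.15, "dy": -0.1, "dz": 0.05, "ax": 0, "ay": 0, "az": 0}, {"gripper": 1, "dx": 0.15, "dy": 0, "dz": 0, "ax": 0, "ay": 0, "az": 0}, {"gripper": 1, "dx": 0, "dy": 0, "dz": 0, "ax": 0, "ay": 0, "az": 0}, {"gripper": 1, "dx": 0, "dy": 0, "dz": 0, "ax": 0, "ay": 0, "az": 0}]}}

```text
clock: 30.2
tcp_pos: [0.4211, 0.3398, 0.0879]
ee_rot: [0.471, 0.535, 0.469, -0.521]
force: [0.4, -0.2, 0.3]
grip_width: 0.555
```

```bash
python3 go.py .4205 .339 .089 -6.6
```

```text
t 30.2 tcp [0.4211 0.3398 0.0879] toolYyaw -6.7 q7 -0.97 force [ 0.4 -0.2  0.3] grip 0.555
shift now-axes [-0.04 -0.02  0.03] shift target-axes [-0.04 -0.02  0.03] turn [-0.02 -0.09 -0.11]
```

Release with a part opening (about 68 mm, clear of the spool), rise, and back off for a last look.

Call:
{"op": "move_arm", "data": {"plan": [{"gripper": 0.25, "dx": 0, "dy": 0, "dz": 0, "ax": 0, "ay": 0, "az": 0}, {"gripper": 0.25, "dx": 0, "dy": 0, "dz": 0, "ax": 0, "ay": 0, "az": 0}, {"gripper": 0.25, "dx": 0, "dy": 0, "dz": 0, "ax": 0, "ay": 0, "az": 0}, {"gripper": 0.25, "dx": -0.3, "dy": 0, "dz": 0, "ax": 0, "ay": 0, "az": 0}, {"gripper": 0.25, "dx": -1, "dy": 0, "dz": 0, "ax": 0, "ay": 0, "az": 0}, {"gripper": 0.25, "dx": -1, "dy": 0, "dz": 0, "ax": 0, "ay": 0, "az": 0}, {"gripper": 0.25, "dx": -1, "dy": 0, "dz": 0, "ax": 0, "ay": 0, "az": 0}, {"gripper": 0, "dx": -1, "dy": 0, "dz": 0, "ax": 0, "ay": 0, "az": 0}]}}

```text
clock: 31.0
tcp_pos: [0.4168, 0.3365, 0.2191]
ee_rot: [0.471, 0.532, 0.469, -0.525]
force: [0.9, 0.3, 0.0]
grip_width: 0.897
```

Call:
{"op": "move_arm", "data": {"plan": [{"gripper": 0, "dx": -1, "dy": 0.5, "dz": 0, "ax": 0, "ay": 0, "az": 0}, {"gripper": 0, "dx": -1, "dy": 0.5, "dz": 0, "ax": 0, "ay": 0, "az": 0}, {"gripper": 0, "dx": -0.5, "dy": 0.5, "dz": 0, "ax": 0, "ay": 0, "az": 0}, {"gripper": 0, "dx": 0, "dy": 0, "dz": 0, "ax": 0, "ay": 0, "az": 0}]}}

```text
clock: 31.4
tcp_pos: [0.4624, 0.3318, 0.306]
ee_rot: [0.471, 0.536, 0.469, -0.52]
force: [0.3, -0.1, -0.4]
grip_width: 1.001
```

```bash
python3 - <<'E'
from top import *
print(env.read_state()["tcp_pos"],env.read_state()["clock"])
r,d,K,E=cap("wrist");np.savez("w9.npz",r=r,d=d,K=K,E=E)
P=cloud(d,K,E)
for n,x,y,z0,z1 in (("spool",.518,.328,.045,.07),("tin",.4205,.34,.0225,.04)):
    m=(np.hypot(P[...,0]-x,P[...,1]-y)<.042)&(P[...,2]>z0)&(P[...,2]<z1)
    pp=(P[m][:,:2]*1000).astype(np.float32);print(n,len(pp),np.percentile(P[m][:,2],[5,50,95]),cv2.minEnclosingCircle(pp))
a=np.radians(-6.6);u=np.array([np.cos(a),np.sin(a)])
for n,c in (("pen",(.4575,.238)),("cut",(.481,.431))):
    q=P[...,:2]-np.array(c);t=q@u;l=q@np.array([-u[1],u[0]])
    cc=r.astype(int)
    m=(abs(t)<.085)&(abs(l)<.04)&(P[...,2]>.01)&(P[...,2]<.06)&((cc.min(-1)>150) if n=="pen" else (cc[...,0]>cc[...,1]+50))
    m&=(abs(l)<.03); print(n,m.sum(),"along",np.percentile(t[m],[1,99]).round(4),"lat",np.percentile(l[m],[1,99]).round(4),"z",np.percentile(P[m][:,2],[5,50,95]).round(4))
ortho("w9","t9",.33,.60,.18,.52,.09)
E
```

```text
[0.46244463 0.33182372 0.30603728] 31.4
spool 2177 [0.05574949 0.05708851 0.05829877] ((519.4192504882812, 329.1638488769531), 31.018861770629883)
tin 1373 [0.02793327 0.02943155 0.03066329] ((422.30999755859375, 341.59130859375), 25.634592056274414)
pen 642 along [-0.0587  0.0632] lat [-0.0114  0.0068] z [0.0175 0.0276 0.0296]
cut 2004 along [-0.0765  0.034 ] lat [-0.0285  0.0285] z [0.0227 0.0248 0.0264]
```

View pics/t9.png

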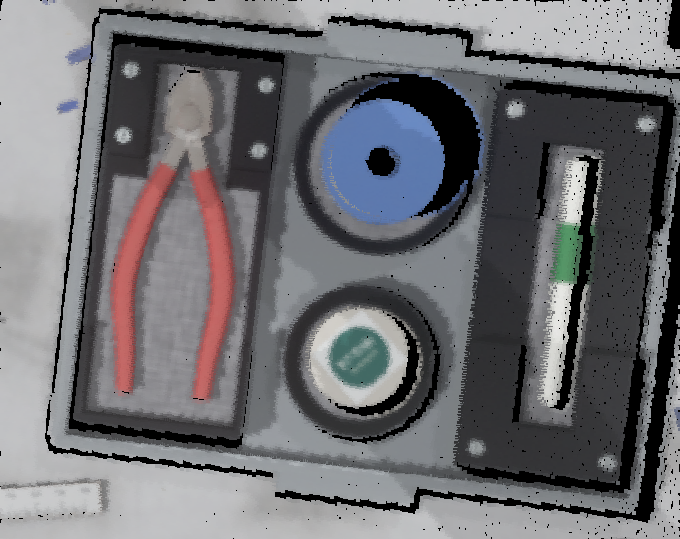

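The last view shows all four items down in their nests: cutters at px (175,240), spool at (383,162), tin at (360,355), pen at (568,280). Handing in.

```bash
python3 -c "
from cell import env
print(env.close_job())"
```

```text
the job is handed in; nothing more can be done
None
```

The soldering kit is packed, and I handed the job in at about 31.5 s on the robot's clock. In the order asked, I put the red cutters, the flux pen, the spool with blue flanges and the tin into their nests. The arm is raised clear of everything.

The last wrist picture and depth check agree with the sizes given:

| Item | Measured top | Expected top | Position |
|---|---|---|---|
| Spool | 57 mm | 56 mm | about 2 mm from the cup's centre |
| Tin | 29 mm | 28 mm | about 2 mm from the cup's centre |
| Flux pen | 28–29 mm | 29 mm | inside the groove |
| Cutters | 25 mm | 25 mm | flat, jaws in the narrow bay |

- **Left alone:** I never reached for the tape, the ballpoint pen or the yellow and purple spools. I took no final picture of them.
- **Checks that failed:** My first two move calls were refused because the rows lacked some fields, and nothing moved. No other check failed.

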